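Index the vial carousel by one turn of the hand wheel and lock it

TASK

Bring the next vial in front of the lens: with the fingertips, push the hand wheel round clockwise (seen from above) by its upright black handle through exactly one full turn, until the handle is back over the yellow pointer, and then push the red-knobbed lock bolt fully in so that it seats in the carousel's notch. Only push, and gently: do not grip the handle, and leave the vials standing in their sockets and the timer, bottle and beaker where they are.

Things in the scene. Friction and masses are not known exactly. Their poses are not given: they have to be found in the camera images.
- wheel_axis (a point): on the vertical axis of the hand wheel, at rim height (62 mm above the bench). Flat aluminium three-spoke wheel, 112 mm over the rim, rim top 68 mm above the bench, on a square grey gear housing 45 mm high. The point's x axis is level and points to the carousel axis, 165 mm away. Near the wheel only its handle stands higher than the rim
- grip_mid (a point): half-way up the wheel's handle: an upright black cylinder, 18 mm in diameter, spinning freely on a pin on one spoke, from 68 to 123 mm above the bench (this point: 96 mm), 50 mm from the wheel axis. At the start, and again after each full turn, it stands over a yellow pointer fixed on the housing's corner, on the side away from carousel and bolt
- grip: the same black handle; origin at the middle of its foot, z up. It turns freely about its own axis, so its x and y axes mean nothing
- wheel (a joint): angle of the hand wheel, rad: 0 at the start, growing clockwise seen from above; one full turn is 6.283. It turns endlessly both ways, stiffly (about 3 to 5 N at the handle), and stays where it is left
- carousel (a joint): angle of the vial carousel, rad: 0 at the start, growing clockwise seen from above; belt-geared to the wheel at one sixth of its angle, so one turn of the wheel moves it one place (1.047 rad)
- carousel_axis (a point): on the carousel's axis, at the top of its disc (26 mm above the bench). Disc 120 mm in diameter with six black sockets, 14 mm high, 44 mm from the axis; a dark ring below it, 144 mm in diameter, has six notches 12 mm wide for the lock bolt. A lens on a post, 115 mm high, faces the vial farthest from the wheel
- bolt (a joint): how far the lock bolt is pushed in, m: 0 to 0.003 at the start (drawn back), 0.012 fully in, at a stop. It slides stiffly (about 3 N) and stays where it is left. Its round 8 mm nose enters a 12 mm notch of the carousel's ring only when the wheel stands within about 0.18 rad of whole turns
- bolt_knob (a point): half-way up the red knob of the lock bolt: an upright cylinder, 16 mm in diameter, from 48 to 84 mm above the bench (this point: 66 mm), over a guide block 34 mm high, 28 wide, 34 long. The point's x axis is level and points the way the knob is pushed, straight to the carousel axis; behind it (against x) all is free above 36 mm for 40 mm
- vial_1: small capped glass vial (black cap), 20 mm in diameter, 53 mm high, standing loose in one of the sockets; origin at the centre of its underside (26 mm above the bench), z up. Which vial stands in which socket varies
- vial_2: small capped glass vial (white cap), 20 mm in diameter, 53 mm high, standing loose in one of the sockets; origin at the centre of its underside (26 mm above the bench), z up. Which vial stands in which socket varies
- vial_3: small capped glass vial (blue cap), 20 mm in diameter, 53 mm high, standing loose in one of the sockets; origin at the centre of its underside (26 mm above the bench), z up. Which vial stands in which socket varies
- vial_4: small capped glass vial (black cap), 20 mm in diameter, 53 mm high, standing loose in one of the sockets; origin at the centre of its underside (26 mm above the bench), z up. Which vial stands in which socket varies
- vial_5: small capped glass vial (red cap), 20 mm in diameter, 53 mm high, standing loose in one of the sockets; origin at the centre of its underside (26 mm above the bench), z up. Which vial stands in which socket varies
- vial_6: small capped glass vial (white cap), 20 mm in diameter, 53 mm high, standing loose in one of the sockets; origin at the centre of its underside (26 mm above the bench), z up. Which vial stands in which socket varies
- timer: small white lab timer lying on the bench, 66 x 62 x 19 mm; origin at the centre of its underside
- pp_bottle: small white bottle with a blue screw cap, 57 mm in diameter, 76 mm high, on the bench; origin at the centre of its underside
- beaker: small empty glass beaker, 58 mm over the lip, 68 mm high, on the bench; origin at the centre of its underside

How it is judged:
By the outcome, as a careful person would: the job done as asked, in the order asked, and still so for the second after the job is handed in, with the robot touching nothing.
It also fails if it takes over 64 s, if anything falls off the work surface, if the arm or the gripper's body presses on something with over 40 N, if the wrist force passes 120 N, or if a joint passes its speed limit or range.

ROBOT

A 6-joint arm with a two-finger parallel gripper is mounted at the origin on a cart in front of the work surface, level with it; the furniture and walls round the work are solid. World frame = base frame: x ahead of the robot, y to its left, z up, the work surface at z = 0. Lengths are in m, angles in rad, forces in N, time in s.
With the tool pointing down it reaches from about 0.425 to 0.95 m from the base axis. Payload 3.5 kg.
Tool frame: the origin (TCP) lies between the finger pads; the fingertips stand 14 mm ahead of it and the grasp point (between the pads) lies 5 mm behind it; z points along the fingers, y is the line along which they close (so a half turn about z gives the same grasp; the last joint's range is limited). The gripper opens to 85 mm and grips with 20 to 120 N. Pads are 22 mm wide; open, the fingers measure 114 mm over their backs; the gripper's body (76 mm by 85 mm) begins 54 mm behind the grasp point. The pads swing forward as they close: fully open they stand 13 mm farther back than shut.
Start: joints at [1.085, 0.286, 1.577, -0, 1.279, -0.15], TCP at [0.222, 0.637, 0.22] pointing down, gripper open.
Joint ranges: [-2.77, 2.77], [-0.9, 2.22], [0.21, 2.48], [-1.53, 4.67], [0.24, 2.81], [-2.84, 2.84]. Speed limits (rad/s): [2.79, 2.79, 3.14, 3.14, 3.14, 3.14].

INTERFACE

Orientations are given as a unit quaternion [x, y, z, w].
In Python, from plant import * gives the robot as it stands.
- The arm moves only by the tool step_arm, never from a script. Its argument "commands" is a list of rows, each an object of numbers: "gripper": the gripper's target within -1 to 1 (shut at 1, half-way at 0, fully open at -1); "x", "y", "z": the shift along the tool's x, y, z in mm; "spin": the turn about the tool's z in degrees. A call has exactly 10 rows; each row shifts and turns the commanded pose from where the row before left it, along the tool's axes as they then stand; what a row does not reach is not made up. A row lasts 1/10 s, in which the tool goes at most 50 mm and 8.59 degrees, less where a joint would pass 70% of its speed; a pose out of reach is approached as far as the arm can. A call with a gripper value outside its range is refused whole. The fingers move at their own pace and stop on an object; "force" is the grip in N (left out, the last holds). Time passes only in rows, so rows that do not move let the fingers close, or fill a call up. It gives the time, the measured TCP pose, the force, the opening and the grip force at its end, in the units of the state.
- get_state(): the state, without advancing time (a new reading comes with each control period).
- read_camera(name): name is "scene" or "top"; returns a dict with "color" (420x560x3 uint8, red, green, blue), "z_map" (420x560 float32, m along the optical axis (not along the pixel's ray), 0 where there is no reading), "fx", "fy", "cx", "cy" (pixels), "eye" and "attitude" of the camera in the world. Camera axes: x right, y up, looking along -z (the intrinsics and any distortion apply to the point x, -y, -z); pixel columns grow to the right and rows downward; lengths in m; the calibration is good to about 2 mm. A picture is of the moment at which its call begins.
- sign_off(): hands the job in; it is judged then, once.
The state is a dict: "time": time; "qpos": joint angles; "dq": joint speeds; "joint_efforts": joint torques, N m; "eef_pos": TCP position; "tcp_rot": TCP orientation; "contact_force": force on the tool from outside, world axes, zero at the start; "wrist_torque": the same for the moment, N m; "opening": opening from 0.0 (shut) to 1.0 (fully open); "finger_force": force on a finger pad.
Only numpy, scipy, OpenCV 4.12 (cv2) and the standard library are available. Lean on these libraries where they do the work, as an engineer would, in place of code of your own. Each camera call takes 0.05 s, during which the arm holds its last target. There are 200 camera calls.

## Working session

There is one attempt and no reset: what is moved stays moved. The work goes in short steps, Python scripts to look and compute and a tool call to move; the robot and the scene stay as the last step left them, time stands still between calls to the robot, and variables do not carry over. Pictures are saved under pics/ and viewed, at most 10 in all, crops included, and the job is handed in when it is done.

Besides the shell and the picture viewer there is one more tool, called after "Request:" in YAML: its name, and indented under it one key for each argument. step_arm: Moves the arm, as the interface text tells. Its arguments: {"type":"object","properties":{"commands":{"type":"array"},"force":{"type":"number"}},"required":["commands"]}

```bash
mkdir -p pics; cat > h.py <<'E'
from plant import *
import numpy as np, cv2
from scipy.spatial.transform import Rotation as R
def cam(n):
    c=read_camera(n); 
    att=np.array(c["attitude"]); c["R"]=R.from_quat(att).as_matrix() if att.size==4 else att.reshape(3,3)
    return c
def cloud(c):
    z=c["z_map"]; v,u=np.mgrid[:z.shape[0],:z.shape[1]]
    p=np.stack([(u-c["cx"])/c["fx"]*z,-(v-c["cy"])/c["fy"]*z,-z],-1)
    return p@c["R"].T+np.array(c["eye"])
def save(c,n): cv2.imwrite("pics/"+n,c["color"][:,:,::-1])
E
python3 - <<'E'
from h import *
print(get_state())
for n in("top","scene"):
    c=cam(n); save(c,n+"0.png"); np.savez(n+"0.npz",P=cloud(c),color=c["color"],z=c["z_map"])
    print({k:v for k,v in c.items() if k not in("color","z_map")})
E
```

```text
{'time': 0.0, 'qpos': array([ 1.08500556e+00,  2.87177662e-01,  1.57820407e+00,  7.56673192e-06,
        1.27858622e+00, -1.49988097e-01]), 'dq': array([2.53744992e-03, 1.57556836e-03, 9.75090192e-04, 1.36539524e-03,
       3.71909534e-03, 8.81166782e-05]), 'joint_efforts': array([ 6.22886510e-04, -4.05962956e+01, -2.92635745e+01, -2.02711618e-05,
        5.59736291e-03, -5.98473676e-06]), 'eef_pos': array([0.2220668 , 0.63669295, 0.21852455]), 'tcp_rot': array([ 1.67114529e-01,  9.85936775e-01, -1.12701645e-03, -3.74656008e-04]), 'contact_force': array([-0.06935557, -0.79462629,  0.21260947]), 'wrist_torque': array([-0.01410659,  0.05952817, -0.01148542]), 'finger_force': 0.0, 'opening': 0.9923846918015294}
{'fx': 454.5900686426964, 'fy': 454.5900686426964, 'cx': 273.1513094608335, 'cy': 202.20970051197403, 'eye': array([ 0.43526408, -0.00951608,  1.11360234]), 'attitude': array([ 0.07552063, -0.05019794, -0.69841562,  0.70992424]), 'R': array([[ 0.01939158,  0.98406239, -0.17676306],
       [-0.99922631,  0.01302452, -0.0371098 ],
       [-0.03421611,  0.17734591,  0.9835536 ]])}
{'fx': 438.0125629479007, 'fy': 438.0125629479007, 'cx': 279.721899793141, 'cy': 209.76922211409257, 'eye': array([0.21755369, 0.53800295, 0.60897958]), 'attitude': array([-0.13454814,  0.40378622,  0.85706419, -0.29033509]), 'R': array([[-0.79520467,  0.38901424, -0.4650994 ],
       [-0.60632898, -0.50532445,  0.61401333],
       [ 0.00383383,  0.77026951,  0.63770697]])}
```

View pics/top0.png

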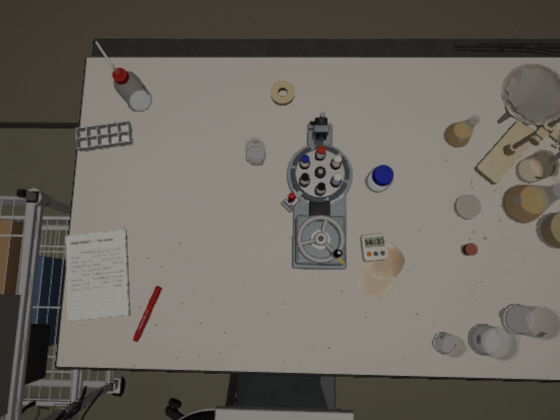

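View pics/scene0.png

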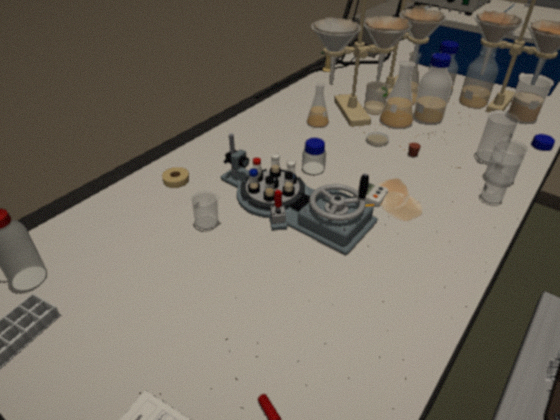

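The top view shows the wheel at about (321,239), handle at (338,254), carousel at (320,172) and bolt knob at (291,198). The timer is at (374,247), the bottle at (381,178) and the beaker at (256,152).

```bash
python3 - <<'E'
from h import *
from scipy.optimize import least_squares
d=np.load("top0.npz");P=d["P"];C=d["color"].astype(int)
def circ(X,r):
    f=lambda c:np.linalg.norm(X-c,axis=1)-r
    s=least_squares(f,X.mean(0),loss="soft_l1",f_scale=.002);return s.x,np.abs(f(s.x)).mean()
def box(u0,u1,v0,v1): return P[v0:v1,u0:u1].reshape(-1,3),C[v0:v1,u0:u1].reshape(-1,3)
p,c=box(285,360,205,275)
print("bench",np.median(P[300:330,200:280,2]))
m=(p[:,2]>.060)&(p[:,2]<.075); q=p[m]; ctr=q[:,:2].mean(0)
for _ in range(5):
    rr=np.linalg.norm(q[:,:2]-ctr,axis=1); s=q[(rr>.042)&(rr<.06)]; ctr,e=circ(s[:,:2],.050)
print("wheel",ctr,e,len(s),np.median(s[:,2]))
for n,z0 in(("top",.112),("all",.085)):
    h=p[p[:,2]>z0]; print("handle",n,h.mean(0),np.median(h,0),len(h))
p,c=box(270,310,180,215)
m=(c[:,0]>1.7*c[:,1])&(c[:,0]>1.7*c[:,2])&(c[:,0]>70); print("knob red",p[m].mean(0),len(p[m])); t=p[m]; print(np.round(t[t[:,2]>.07],3))
print("knob hi",np.median(p[p[:,2]>.075],0),(p[:,2]>.075).sum())
p,c=box(280,360,130,215)
m=(p[:,2]>.018)&(p[:,2]<.033);q=p[m];ctr2=np.array(ctr)+[.165,0]
for _ in range(8):
    rr=np.linalg.norm(q[:,:2]-ctr2,axis=1); s=q[(rr<.068)&(rr>.055)]; ctr2,e=circ(s[:,:2],.0615)
print("car(ring)",ctr2,e,len(s),"dist",np.linalg.norm(ctr2-ctr))
q=p[(p[:,2]>.07)&(p[:,2]<.09)]
_,lab,_,cen=cv2.connectedComponentsWithStats(((P[:,:,2]>.07)&(P[:,:,2]<.09)).astype(np.uint8)[130:215,280:360])
for k in range(1,lab.max()+1):
    w=P[130:215,280:360][lab==k]; print("caps",np.round(w.mean(0),3),len(w))
for n,b in(("timer",(355,395,228,268)),("bottle",(360,400,160,198)),("beaker",(240,272,132,170))):
    p,_=box(*b); q=p[p[:,2]>.01]; print(n,np.round(q.min(0),3),np.round(q.max(0),3))
E
```

```text
bench 0.0008640630542817718
wheel [ 0.53948891 -0.08084817] 0.003045577464352121 671 0.06768144674483989
handle top [ 0.48667126 -0.08901584  0.3704457 ] [ 0.5013812  -0.11293025  0.12433318] 60
handle all [ 0.489202   -0.09329505  0.32036594] [ 0.50131341 -0.11231462  0.12339313] 74
knob red [ 0.63699279 -0.01227113  0.08402636] 28
[[ 0.643 -0.009  0.081]
 [ 0.643 -0.011  0.08 ]
 [ 0.642 -0.014  0.084]
 [ 0.642 -0.016  0.085]
 [ 0.641 -0.007  0.078]
 [ 0.64  -0.009  0.085]
 [ 0.639 -0.011  0.088]
 [ 0.64  -0.014  0.084]
 [ 0.64  -0.016  0.085]
 [ 0.638 -0.007  0.082]
 [ 0.638 -0.009  0.083]
 [ 0.638 -0.012  0.083]
 [ 0.638 -0.014  0.085]
 [ 0.638 -0.016  0.083]
 [ 0.637 -0.018  0.088]
 [ 0.635 -0.007  0.084]
 [ 0.635 -0.009  0.084]
 [ 0.635 -0.012  0.086]
 [ 0.636 -0.014  0.082]
 [ 0.635 -0.016  0.085]
 [ 0.635 -0.018  0.084]
 [ 0.633 -0.007  0.084]
 [ 0.633 -0.009  0.084]
 [ 0.633 -0.012  0.085]
 [ 0.633 -0.014  0.084]
 [ 0.633 -0.016  0.087]
 [ 0.631 -0.012  0.083]
 [ 0.631 -0.014  0.085]]
knob hi [ 0.63531687 -0.01270685  0.08405167] 52
car(ring) [ 0.70705517 -0.08186948] 0.003102005047938605 652 dist 0.16756937496491703
caps [ 0.796 -0.081  0.074] 44
caps [ 0.786 -0.081  0.071] 4
caps [ 0.789 -0.088  0.07 ] 2
caps [ 0.782 -0.088  0.071] 1
caps [ 0.748 -0.082  0.079] 58
caps [ 0.726 -0.044  0.08 ] 54
caps [ 0.726 -0.119  0.079] 59
caps [ 0.682 -0.043  0.079] 58
caps [ 0.682 -0.119  0.079] 55
caps [ 0.66  -0.081  0.079] 55
caps [ 0.636 -0.013  0.083] 41
timer [ 0.435 -0.26   0.01 ] [ 0.561 -0.01   1.114]
bottle [ 0.435 -0.254  0.01 ] [ 0.715 -0.01   1.114]
beaker [ 0.435 -0.01   0.01 ] [0.781 0.103 1.114]
```

Request:
step_arm:
  commands:
    - {"gripper": 1,"x": -35.5,"y": -25,"z": 0,"spin": -2.5}
    - {"gripper": 1,"x": -34.5,"y": -26.5,"z": 0,"spin": -2.5}
    - {"gripper": 1,"x": -33,"y": -27.5,"z": 0,"spin": -2.5}
    - {"gripper": 1,"x": -32,"y": -29.5,"z": 0,"spin": -2.5}
    - {"gripper": 1,"x": -30.5,"y": -30.5,"z": 0,"spin": -2.5}
    - {"gripper": 1,"x": -29,"y": -32,"z": 0,"spin": -3}
    - {"gripper": 1,"x": -27.5,"y": -33.5,"z": 0,"spin": -2.5}
    - {"gripper": 1,"x": -26,"y": -34.5,"z": 0,"spin": -2.5}
    - {"gripper": 1,"x": -24.5,"y": -36,"z": 0,"spin": -2.5}
    - {"gripper": 1,"x": -23,"y": -36.5,"z": 0,"spin": -2.5}
  force: 20

```text
time: 1.1
eef_pos: [0.4754, 0.284, 0.2195]
tcp_rot: [-0.056, 0.998, -0.0, -0.0]
contact_force: [0.3, 0.8, 0.1]
opening: 0.0
finger_force: 0.0
```

Request:
step_arm:
  commands:
    - {"gripper": 1,"x": -21.5,"y": -38,"z": 0,"spin": -2.5}
    - {"gripper": 1,"x": 4,"y": -43,"z": 2,"spin": -3.5}
    - {"gripper": 1,"x": 7,"y": -43,"z": 2.5,"spin": -3.5}
    - {"gripper": 1,"x": 9,"y": -42,"z": 2,"spin": -3.5}
    - {"gripper": 1,"x": 12,"y": -42,"z": 2.5,"spin": -3.5}
    - {"gripper": 1,"x": 14.5,"y": -40.5,"z": 2,"spin": -3.5}
    - {"gripper": 1,"x": 16.5,"y": -40,"z": 2.5,"spin": -3.5}
    - {"gripper": 1,"x": 19.5,"y": -39,"z": 2,"spin": -3.5}
    - {"gripper": 1,"x": 21.5,"y": -37.5,"z": 2.5,"spin": -3.5}
    - {"gripper": 1,"x": 24,"y": -36,"z": 2,"spin": -3}

```text
time: 2.1
eef_pos: [0.5227, -0.1405, 0.1994]
tcp_rot: [-0.341, 0.94, 0.0, -0.0]
contact_force: [0.7, -0.1, -0.2]
opening: -0.003
finger_force: 0.0
```

Request:
step_arm:
  commands:
    - {"gripper": 1,"x": 0,"y": 0,"z": 15,"spin": 0}
    - {"gripper": 1,"x": 0,"y": 0,"z": 15,"spin": 0}
    - {"gripper": 1,"x": 0,"y": 0,"z": 15,"spin": 0}
    - {"gripper": 1,"x": 0,"y": 0,"z": 15,"spin": 0}
    - {"gripper": 1,"x": 0,"y": 0,"z": 15,"spin": 0}
    - {"gripper": 1,"x": 0,"y": 0,"z": 10,"spin": 0}
    - {"gripper": 1,"x": 0,"y": 0,"z": 10,"spin": 0}
    - {"gripper": 1,"x": 0,"y": 0,"z": 5,"spin": 0}
    - {"gripper": 1,"x": 0,"y": 0,"z": 0,"spin": 0}
    - {"gripper": 1,"x": 0,"y": 0,"z": 0,"spin": 0}

```text
time: 3.1
eef_pos: [0.5236, -0.1391, 0.1004]
tcp_rot: [-0.34, 0.94, -0.0, 0.0]
contact_force: [0.3, -0.5, 0.5]
opening: -0.002
finger_force: 0.0
```

```bash
python3 - <<'E'
from h import *
c=cam("scene"); im=c["color"][130:270,230:430,::-1]; cv2.imwrite("pics/s1.png",cv2.resize(im,None,fx=4,fy=4,interpolation=cv2.INTER_CUBIC))
s=get_state(); print(s["eef_pos"],yaw(s),s["qpos"],s["contact_force"])
P=cloud(c); p=P[100:300,200:450].reshape(-1,3)
n=np.array([np.cos(np.radians(130)),np.sin(np.radians(130))]); t=np.array([-n[1],n[0]])
r=p[:,:2]-s["eef_pos"][:2]; m=(np.linalg.norm(r,axis=1)<.05)&(p[:,2]>.075)&(p[:,2]<.145)
for z in np.arange(.075,.145,.01):
    k=m&(abs(p[:,2]-z-.005)<.005)
    if k.sum(): print(round(z,3),k.sum(),"n",np.round((r[k]@n).min(),3),np.round((r[k]@n).max(),3),"t",np.round((r[k]@t).min(),3),np.round((r[k]@t).max(),3))
E
```

```text
[ 0.52375607 -0.13911656  0.10065218] 129.7597438450408 [-4.46889645e-01  1.26397293e-01  1.99778351e+00 -3.09507068e-05
  1.01599676e+00 -2.71160849e+00] [0.20485081 0.48635288 0.39245721]
0.075 31 n 0.031 0.041 t -0.011 0.004
0.085 36 n 0.027 0.041 t -0.012 0.005
0.095 36 n 0.032 0.041 t -0.012 0.006
0.105 44 n 0.004 0.041 t -0.012 0.005
0.115 87 n -0.006 0.041 t -0.013 0.009
0.125 65 n -0.005 0.036 t -0.013 0.009
0.135 52 n -0.007 0.016 t -0.013 0.009
```

View pics/s1.png

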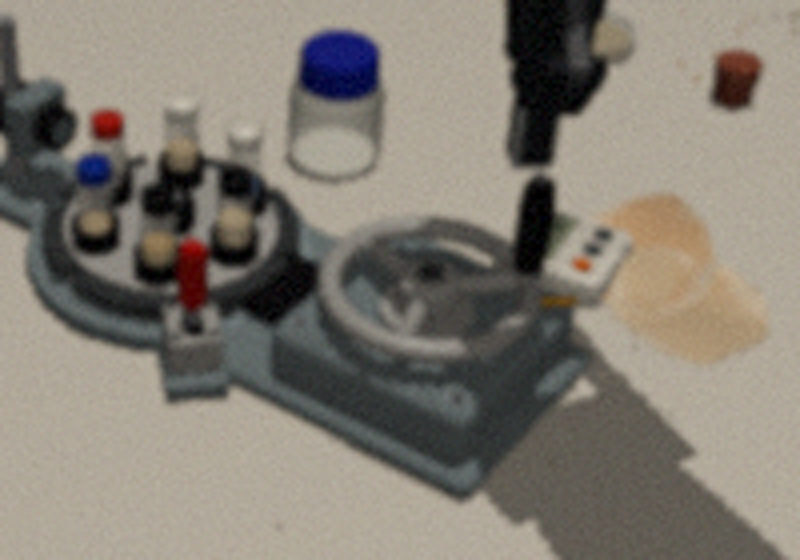

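The picture shows the fingertip ending at about (530,160) in the crop, the handle at (535,225) with a small gap, and the pointer at (558,300). I check the tip height and plan the first push.

```bash
cat >> h.py <<'E'
def circ_wp(phi,off,flip=0,z=.100,lat=0,align=0):
    """TCP pose pushing the handle to wheel angle phi (deg); off = TCP to handle centre (m)"""
    th=np.radians(TH0-phi); dz=TH0-phi-90; d=np.radians(dz)
    h=W+.050*np.array([np.cos(th),np.sin(th)])
    c=h-off*np.array([np.cos(d),np.sin(d)])+lat*np.array([np.cos(th),np.sin(th)])
    return [c[0],c[1],z,dz+flip]
E
python3 - <<'E'
from h import *
c=cam("scene"); s=get_state()
for z in(.07,.08,.086,.09,.10):
    p=np.r_[s["eef_pos"][:2],z]; q=c["R"].T@(p-np.array(c["eye"]))
    print(z,c["cx"]+c["fx"]*q[0]/-q[2],c["cy"]-c["fy"]*q[1]/-q[2])
P=cloud(c)
for v in range(160,182,2): print(v,np.round(P[v,362],3),c["color"][v,362])
a=list(s["eef_pos"])+[yaw(s)]; print(a, TH0)
plan(a,lin(a,circ_wp(0,.0265),5)+[circ_wp(0,.0255),circ_wp(0,.0245),circ_wp(0,.0235),circ_wp(0,.0225),circ_wp(0,.0215)])
E
```

```text
0.07 359.836690678179 187.35136857638264
0.08 360.4259227024553 183.42438072738994
0.086 360.78350716818153 181.04122809134566
0.09 361.0236065099734 179.44106523711866
0.1 361.6299252594286 175.40020142858435
160 [ 0.522 -0.125  0.145] [11 12 16]
162 [ 0.52  -0.124  0.142] [4 4 8]
164 [ 0.52  -0.124  0.137] [10 12 11]
166 [ 0.519 -0.124  0.133] [15 15 16]
168 [ 0.52  -0.127  0.126] [1 3 7]
170 [ 0.52  -0.129  0.12 ] [27 28 25]
172 [ 0.589 -0.283  0.002] [132 125 117]
174 [ 0.51  -0.11   0.125] [126 122 107]
176 [ 0.509 -0.109  0.121] [42 36 34]
178 [ 0.507 -0.106  0.119] [16 15 13]
180 [ 0.507 -0.106  0.115] [6 3 5]
[np.float64(0.5238162295596932), np.float64(-0.13914764241458621), np.float64(0.10078346193968987), np.float64(129.76064837668895)] -140.16478038281937
[{"gripper":1,"x":0,"y":1.5,"z":0,"spin":72},{"gripper":1,"x":2,"y":0,"z":0.5,"spin":72},{"gripper":1,"x":1,"y":-1.5,"z":-0,"spin":72},{"gripper":1,"x":-1,"y":-1,"z":0,"spin":72},{"gripper":1,"x":-1.5,"y":0.5,"z":0.5,"spin":72},{"gripper":1,"x":0,"y":1,"z":-0,"spin":-0},{"gripper":1,"x":0,"y":1,"z":-0,"spin":-0},{"gripper":1,"x":0,"y":1,"z":-0,"spin":-0},{"gripper":1,"x":0,"y":1,"z":-0,"spin":-0},{"gripper":1,"x":0,"y":1,"z":-0,"spin":-0}]
end [ 5.147000e-01 -1.296000e-01  9.980000e-02 -2.302394e+02]
```

```bash
python3 - <<'E'
from h import *
c=cam("scene"); s=get_state();P=cloud(c)
def pr(p):
    q=c["R"].T@(np.array(p)-np.array(c["eye"])); return np.round([c["cx"]+c["fx"]*q[0]/-q[2],c["cy"]-c["fy"]*q[1]/-q[2]],1)
print("handle top",pr([.5013,-.1125,.123]),"foot",pr([.5013,-.1125,.068]),"knob top",pr([.636,-.0127,.084]),"knob foot",pr([.636,-.0127,.048]),"wheel",pr([.539,-.081,.068]))
print("bench z",np.median(P[250:300,300:380,2]))
C=c["color"].astype(int)
p=P[180:220,260:300].reshape(-1,3);k=C[180:220,260:300].reshape(-1,3);m=(k[:,0]>1.8*k[:,1])&(k[:,0]>90)
vv,uu=np.mgrid[180:220,260:300]; print("knob px",uu.ravel()[m].min(),uu.ravel()[m].max(),vv.ravel()[m].min(),vv.ravel()[m].max(),p[m].mean(0),np.percentile(p[m][:,2],[2,98]))
print((C[150:204:2,350:376].sum(2)))
E
```

```text
handle top [366.6 176.1] foot [363.  198.6] knob top [279.3 191.2] knob foot [279.2 205.4] wheel [338.6 199.2]
bench z 0.0012695494531539397
knob px 275 281 190 194 [ 0.63686677 -0.00863664  0.08436608] [0.08088029 0.08698337]
[[476 497 489 489 486 492 454 319 159  60  28  34  34  28  12  36   9  26
   30  12  29  69  58  82  65  74]
 [486 492 491 488 496 486 480 415 291 134  43  25  32  14  34  21  43  34
   24  37  30  43  73  55  52  30]
 [479 504 483 499 494 493 501 441 296 135  28   7  19   0  46  19  24  30
   12  12  46   7  40  23  21  30]
 [495 492 484 501 503 484 477 403 252 128  91  63  36  21  46   3  26  30
   55  15  49  21  35  25  62 170]
 [486 487 495 486 488 497 467 338 197 166 169 122  64  18   0  11  63   2
   32 111 174 209 233 209 293 376]
 [488 487 494 487 486 496 450 303 165 177 156 104  51  11  18  42  51  27
   92 259 396 470 484 493 487 487]
 [482 487 491 479 502 486 419 280 168 172 145  83  42  30  36  22  28  49
  153 307 443 495 503 489 493 507]
 [490 488 493 494 491 469 388 229 166 177 121  55  34  24  44  38  52  72
  196 349 472 503 484 490 486 498]
 
[... 1370 characters left out ...]
 1  68 161
  226 320 362 433 482 501 497 468]
 [259 221 228 201 210 219 207 187 131  70   3   3  10  21  13  16 136 210
  321 413 464 493 496 511 498 407]
 [437 420 360 272 229 203 199 199 113  55   1  20   9   8  37 103 251 353
  436 474 500 509 474 454 411 394]
 [253 310 296 255 215 193 184 158 125  61  25   0  28  18  54 195 361 484
  513 512 513 507 482 391 304 276]
 [181 200 201 187 210 213 219 196 191 133 106 106  92 100 137 222 334 366
  385 441 500 514 526 512 495 461]
 [240 240 240 243 258 250 257 232 219 184 188 201 189 199 201 242 282 303
  311 339 351 374 390 429 448 463]
 [215 204 204 193 203 180 196 165 177 177 172 193 203 200 206 187 214 247
  270 273 289 305 310 310 313 333]]
```

Request:
step_arm:
  commands:
    - {"gripper": 1,"x": 0,"y": -2,"z": 2,"spin": 0}
    - {"gripper": 1,"x": 0,"y": -2,"z": 2,"spin": 0}
    - {"gripper": 1,"x": 0,"y": -2,"z": 2,"spin": 0}
    - {"gripper": 1,"x": 0,"y": -2,"z": 2,"spin": 0}
    - {"gripper": 1,"x": 0,"y": -2,"z": 2,"spin": 0}
    - {"gripper": 1,"x": 0,"y": -2,"z": 2,"spin": 0}
    - {"gripper": 1,"x": 0,"y": -2,"z": 1,"spin": 0}
    - {"gripper": 1,"x": 0,"y": -2,"z": 0,"spin": 0}
    - {"gripper": 1,"x": 0,"y": -2,"z": 0,"spin": 0}
    - {"gripper": 1,"x": 0,"y": -2,"z": 0,"spin": 0}

```text
time: 4.25
eef_pos: [0.5362, -0.1544, 0.087]
tcp_rot: [-0.34, 0.94, -0.0, 0.0]
contact_force: [-1.1, -0.2, -0.1]
opening: 0.0
finger_force: 0.0
```

```bash
python3 - <<'E'
from h import *
c=cam("scene"); im=c["color"][110:250,300:440,::-1]; cv2.imwrite("pics/s2.png",cv2.resize(im,None,fx=4,fy=4,interpolation=cv2.INTER_CUBIC))
s=get_state(); print(s["eef_pos"],yaw(s),s["contact_force"])
P=cloud(c)
q=c["R"].T@(s["eef_pos"]-np.array(c["eye"])); u=int(c["cx"]+c["fx"]*q[0]/-q[2]);v=c["cy"]-c["fy"]*q[1]/-q[2]; print("TCP px",u,v)
for r in range(156,190,2): print(r,np.round(P[r,u-3],3),np.round(P[r,u],3),c["color"][r,u])
E
```

```text
[ 0.53639792 -0.15463059  0.08712241] 129.75570839747604 [ 0.26887376 -0.9064235  -0.19361819]
TCP px 359 174.94126475275348
156 [ 0.544 -0.144  0.136] [ 0.528 -0.123  0.153] [15 16 14]
158 [ 0.543 -0.143  0.132] [ 0.526 -0.121  0.15 ] [29 26 26]
160 [ 0.542 -0.141  0.129] [ 0.535 -0.14   0.132] [24 21 23]
162 [ 0.542 -0.144  0.122] [ 0.532 -0.135  0.131] [18 19 20]
164 [ 0.541 -0.143  0.118] [ 0.534 -0.141  0.122] [23 21 20]
166 [ 0.54  -0.141  0.115] [ 0.531 -0.137  0.121] [18 15 18]
168 [ 0.54  -0.143  0.109] [ 0.533 -0.141  0.113] [12 11 11]
170 [ 0.54  -0.143  0.104] [ 0.532 -0.142  0.108] [31 30 28]
172 [ 0.601 -0.274  0.002] [ 0.595 -0.278  0.002] [134 128 118]
174 [ 0.598 -0.27  -0.001] [ 0.592 -0.273  0.   ] [174 166 150]
176 [ 0.592 -0.258  0.003] [ 0.586 -0.263  0.002] [167 159 144]
178 [ 0.588 -0.252  0.002] [ 0.583 -0.257  0.002] [158 150 136]
180 [ 0.584 -0.244  0.002] [ 0.579 -0.25   0.001] [139 128 117]
182 [ 0.582 -0.243 -0.002] [ 0.513 -0.109  0.106] [115 106  96]
184 [ 0.576 -0.231  0.002] [ 0.513 -0.109  0.101] [104 100  88]
186 [ 0.572 -0.224  0.002] [ 0.511 -0.107  0.098] [76 72 67]
188 [ 0.569 -0.218  0.001] [ 0.51  -0.105  0.095] [59 54 53]
```

View pics/s2.png

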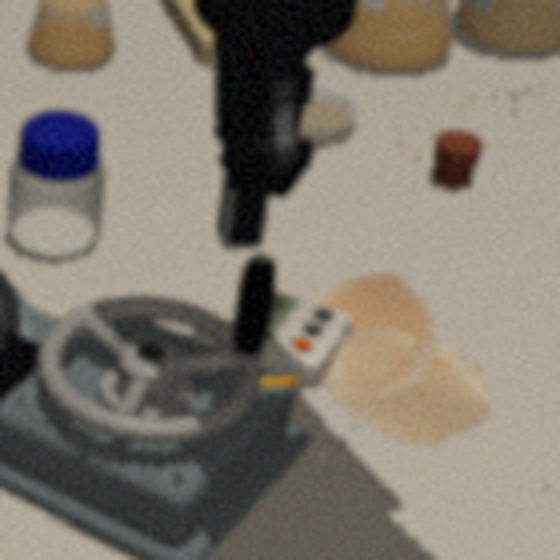

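The fingertip bottom is at (242,243) in the crop, about 15 mm higher than the stated tip would be. The handle is at (255,300) and the pointer at (278,381). I'll go to TCP z of about 0.070 and approach gently, watching the force.

Request:
step_arm:
  commands:
    - {"gripper": 1,"x": 0,"y": 0,"z": 3,"spin": 0}
    - {"gripper": 1,"x": 0,"y": 0,"z": 3,"spin": 0}
    - {"gripper": 1,"x": 0,"y": 0,"z": 3,"spin": 0}
    - {"gripper": 1,"x": 0,"y": 0,"z": 3,"spin": 0}
    - {"gripper": 1,"x": 0,"y": 0,"z": 3,"spin": 0}
    - {"gripper": 1,"x": 0,"y": 0,"z": 2,"spin": 0}
    - {"gripper": 1,"x": 0,"y": 6,"z": 0,"spin": 0}
    - {"gripper": 1,"x": 0,"y": 6,"z": 0,"spin": 0}
    - {"gripper": 1,"x": 0,"y": 6,"z": 0,"spin": 0}
    - {"gripper": 1,"x": 0,"y": 4,"z": 0,"spin": 0}

```text
time: 5.3
eef_pos: [0.5221, -0.1373, 0.0704]
tcp_rot: [-0.34, 0.94, -0.001, 0.001]
contact_force: [0.9, -2.9, 1.3]
opening: -0.001
finger_force: 1.4
```

```bash
python3 - <<'E'
from h import *
c=cam("scene"); save(c,"s3.png")
s=get_state(); print(s["eef_pos"],yaw(s),s["contact_force"],s["wrist_torque"])
P=cloud(c);C=c["color"].astype(int).sum(2)
q=c["R"].T@(s["eef_pos"]-np.array(c["eye"])); u=int(c["cx"]+c["fx"]*q[0]/-q[2]);v=c["cy"]-c["fy"]*q[1]/-q[2]; print("TCP px",u,v)
for r in range(172,204,2): print(r,C[r,u-6:u+7:2],np.round(P[r,u-3],3))
E
```

```text
[ 0.52213102 -0.13713261  0.07061079] 129.7986891958834 [ 0.65804974 -1.29569639  0.10283615] [-0.18191809 -0.08591513  0.0504028 ]
TCP px 360 187.87724903239226
172 [505 286 173  61   9  38  63] [ 0.528 -0.125  0.114]
174 [472 244 182  58  46 122 141] [ 0.527 -0.124  0.11 ]
176 [474 207 174  51  23  51  47] [ 0.527 -0.125  0.105]
178 [437 165 166  27  42  11   4] [ 0.527 -0.126  0.1  ]
180 [449 190 140  18  40  17   1] [ 0.527 -0.126  0.095]
182 [473 267 123  11   2  30  10] [ 0.527 -0.128  0.089]
184 [505 374 207  38  15  30   0] [ 0.526 -0.128  0.084]
186 [504 492 365  70  26  29  34] [ 0.57  -0.225  0.002]
188 [418 474 366  61   0  35  44] [ 0.555 -0.195  0.021]
190 [235 317 228  26   3   0  73] [ 0.554 -0.193  0.017]
192 [222 209 132  20   3   4 127] [ 0.521 -0.123  0.069]
194 [201 198 134  11  17  27 208] [ 0.518 -0.118  0.068]
196 [204 181  99  23  20  44 339] [ 0.515 -0.112  0.068]
198 [218 231 168 122  99 141 303] [ 0.511 -0.105  0.069]
200 [254 265 240 187 214 208 279] [ 0.51  -0.104  0.066]
202 [208 182 185 184 192 203 220] [ 0.517 -0.121  0.046]
```

Request:
step_arm:
  commands:
    - {"gripper": 1,"x": 0,"y": 1,"z": 0,"spin": 0}
    - {"gripper": 1,"x": 0,"y": 1,"z": 0,"spin": 0}
    - {"gripper": 1,"x": 0,"y": 1,"z": 0,"spin": 0}
    - {"gripper": 1,"x": 0,"y": 1,"z": 0,"spin": 0}
    - {"gripper": 1,"x": 0,"y": 1,"z": 0,"spin": 0}
    - {"gripper": 1,"x": 0,"y": 1,"z": 0,"spin": 0}
    - {"gripper": 1,"x": 0,"y": 1,"z": 0,"spin": 0}
    - {"gripper": 1,"x": 0,"y": 1,"z": 0,"spin": 0}
    - {"gripper": 1,"x": 0,"y": 1,"z": 0,"spin": 0}
    - {"gripper": 1,"x": 0,"y": 1,"z": 0,"spin": 0}

```text
time: 6.35
eef_pos: [0.5158, -0.1297, 0.0703]
tcp_rot: [-0.34, 0.94, -0.0, 0.0]
contact_force: [1.6, -2.5, 4.3]
opening: -0.004
finger_force: 3.0
```

```bash
cat >> h.py <<'E'
def handle(c,s):
    """handle axis in xy from scene cloud: cylinder r=9mm seen from camera, z .072-.12"""
    P=cloud(c).reshape(-1,3);C=c["color"].astype(int).sum(2).ravel()
    k=(C<90)&(P[:,2]>.074)&(P[:,2]<.122)&(abs(np.linalg.norm(P[:,:2]-W,axis=1)-.05)<.016)
    return P[k]
E
python3 - <<'E'
from h import *
c=cam("scene"); im=c["color"][130:230,300:420,::-1]; cv2.imwrite("pics/s4.png",cv2.resize(im,None,fx=5,fy=5,interpolation=cv2.INTER_CUBIC))
s=get_state(); print(s["eef_pos"],yaw(s),s["contact_force"],s["wrist_torque"])
E
```

```text
[ 0.51569841 -0.12950387  0.07028503] 129.75798098967348 [ 2.02165694 -1.64578842  5.59765321] [-0.19531157 -0.14595347  0.01232225]
```

View pics/s4.png

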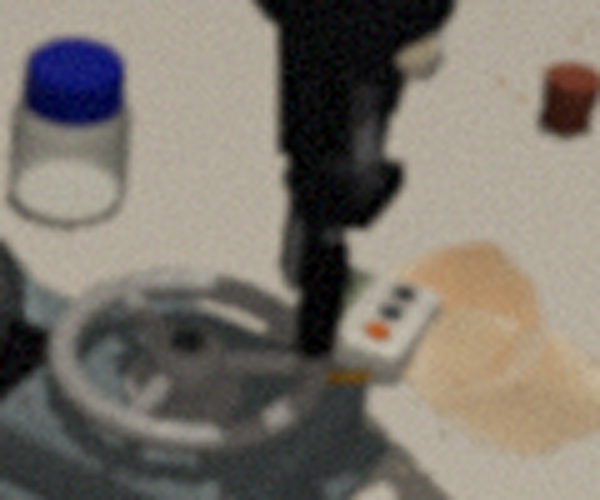

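The handle has begun to move, its foot at (320,350) against the pointer at (348,377). The finger's knuckle sits on the handle's top, which gives the upward force, so I back off, rise 12 mm and push with the tip only.

```bash
python3 - <<'E'
from h import *
s=get_state(); a=list(s["eef_pos"])+[yaw(s)]; Z=.083
n=np.radians(a[3]); b=a.copy(); b[0]-=.008*np.cos(n); b[1]-=.008*np.sin(n); c=b.copy(); c[2]=Z
A=lin(a,b,2)+lin(b,c,3)+lin(c,circ_wp(10,.0255,z=Z),5)
B=[circ_wp(p,.0235,z=Z) for p in np.arange(12,31,2)]
plan(a,A+B)
E
```

```text
[{"gripper":1,"x":-0,"y":-4,"z":0,"spin":-0},{"gripper":1,"x":-0,"y":-4,"z":0,"spin":-0},{"gripper":1,"x":-0,"y":-0,"z":-4,"spin":-0},{"gripper":1,"x":-0,"y":-0,"z":-4.5,"spin":-0},{"gripper":1,"x":-0,"y":-0,"z":-4,"spin":-0},{"gripper":1,"x":1,"y":3,"z":-0,"spin":74},{"gripper":1,"x":2.5,"y":-0,"z":-0,"spin":74},{"gripper":1,"x":0.5,"y":-3,"z":-0,"spin":74},{"gripper":1,"x":-2.5,"y":-1.5,"z":-0,"spin":74},{"gripper":1,"x":-2,"y":2,"z":-0,"spin":74}]
[{"gripper":1,"x":1,"y":4,"z":-0,"spin":2},{"gripper":1,"x":0.5,"y":1.5,"z":-0,"spin":2},{"gripper":1,"x":1,"y":2,"z":-0,"spin":2},{"gripper":1,"x":1,"y":1.5,"z":-0,"spin":2},{"gripper":1,"x":0.5,"y":2,"z":-0,"spin":2},{"gripper":1,"x":1,"y":1.5,"z":-0,"spin":2},{"gripper":1,"x":0.5,"y":2,"z":-0,"spin":2},{"gripper":1,"x":1,"y":2,"z":-0,"spin":2},{"gripper":1,"x":1,"y":1.5,"z":-0,"spin":2},{"gripper":1,"x":0.5,"y":2,"z":-0,"spin":2}]
end [ 4.93800e-01 -1.12500e-01  8.28000e-02 -2.60242e+02]
```

```bash
sed -i 's/^def lin.*/def lin(a,b,n):\n    a,b=np.array(a,float),np.array(b,float); b[3]=a[3]+(b[3]-a[3]+180)%360-180\n    return [a+(b-a)*(k+1)\/n for k in range(n)]/' h.py
python3 - <<'E'
from h import *
s=get_state(); a=list(s["eef_pos"])+[yaw(s)]; Z=.083
n=np.radians(a[3]); b=a.copy(); b[0]-=.008*np.cos(n); b[1]-=.008*np.sin(n); c=b.copy(); c[2]=Z
A=lin(a,b,2)+lin(b,c,3)+lin(c,circ_wp(10,.0255,z=Z),5)
B=[circ_wp(p,.0235,z=Z) for p in np.arange(12,31,2)]
plan(a,A+B)
E
```

```text
[{"gripper":1,"x":-0,"y":-4,"z":0,"spin":0},{"gripper":1,"x":-0,"y":-4,"z":0,"spin":0},{"gripper":1,"x":-0,"y":-0,"z":-4,"spin":-0},{"gripper":1,"x":-0,"y":-0,"z":-4.5,"spin":0},{"gripper":1,"x":-0,"y":-0,"z":-4,"spin":0},{"gripper":1,"x":1,"y":3,"z":-0,"spin":2},{"gripper":1,"x":1,"y":2.5,"z":-0,"spin":2},{"gripper":1,"x":1,"y":2.5,"z":-0,"spin":2},{"gripper":1,"x":1.5,"y":3,"z":-0,"spin":2},{"gripper":1,"x":1,"y":2.5,"z":-0,"spin":2}]
[{"gripper":1,"x":1,"y":4,"z":-0,"spin":2},{"gripper":1,"x":0.5,"y":1.5,"z":-0,"spin":2},{"gripper":1,"x":1,"y":2,"z":-0,"spin":2},{"gripper":1,"x":1,"y":1.5,"z":-0,"spin":2},{"gripper":1,"x":0.5,"y":2,"z":-0,"spin":2},{"gripper":1,"x":1,"y":1.5,"z":-0,"spin":2},{"gripper":1,"x":0.5,"y":2,"z":-0,"spin":2},{"gripper":1,"x":1,"y":1.5,"z":-0,"spin":2},{"gripper":1,"x":1,"y":2,"z":-0,"spin":2},{"gripper":1,"x":0.5,"y":1.5,"z":-0,"spin":2}]
end [ 4.9380e-01 -1.1280e-01  8.2800e-02  9.9758e+01]
```

Request:
step_arm:
  commands:
    - {"gripper": 1,"x": 0,"y": -4,"z": 0,"spin": 0}
    - {"gripper": 1,"x": 0,"y": -4,"z": 0,"spin": 0}
    - {"gripper": 1,"x": 0,"y": 0,"z": -4,"spin": 0}
    - {"gripper": 1,"x": 0,"y": 0,"z": -4.5,"spin": 0}
    - {"gripper": 1,"x": 0,"y": 0,"z": -4,"spin": 0}
    - {"gripper": 1,"x": 1,"y": 3,"z": 0,"spin": 2}
    - {"gripper": 1,"x": 1,"y": 2.5,"z": 0,"spin": 2}
    - {"gripper": 1,"x": 1,"y": 2.5,"z": 0,"spin": 2}
    - {"gripper": 1,"x": 1.5,"y": 3,"z": 0,"spin": 2}
    - {"gripper": 1,"x": 1,"y": 2.5,"z": 0,"spin": 2}

```text
time: 7.4
eef_pos: [0.5081, -0.1279, 0.0827]
tcp_rot: [-0.256, 0.967, -0.0, 0.0]
contact_force: [1.8, -1.6, 0.2]
opening: -0.0
finger_force: 1.5
```

Request:
step_arm:
  commands:
    - {"gripper": 1,"x": 1,"y": 4,"z": 0,"spin": 2}
    - {"gripper": 1,"x": 0.5,"y": 1.5,"z": 0,"spin": 2}
    - {"gripper": 1,"x": 1,"y": 2,"z": 0,"spin": 2}
    - {"gripper": 1,"x": 1,"y": 1.5,"z": 0,"spin": 2}
    - {"gripper": 1,"x": 0.5,"y": 2,"z": 0,"spin": 2}
    - {"gripper": 1,"x": 1,"y": 1.5,"z": 0,"spin": 2}
    - {"gripper": 1,"x": 0.5,"y": 2,"z": 0,"spin": 2}
    - {"gripper": 1,"x": 1,"y": 1.5,"z": 0,"spin": 2}
    - {"gripper": 1,"x": 1,"y": 2,"z": 0,"spin": 2}
    - {"gripper": 1,"x": 0.5,"y": 1.5,"z": 0,"spin": 2}

```text
time: 8.4
eef_pos: [0.4938, -0.1137, 0.0828]
tcp_rot: [-0.085, 0.996, -0.001, 0.0]
contact_force: [0.4, -2.7, -1.8]
opening: 0.003
finger_force: 1.6
```

```bash
python3 - <<'E'
from h import *
c=cam("scene"); im=c["color"][130:230,300:420,::-1]; cv2.imwrite("pics/s5.png",cv2.resize(im,None,fx=5,fy=5,interpolation=cv2.INTER_CUBIC))
s=get_state(); print(s["eef_pos"],yaw(s),s["contact_force"],s["qpos"][[0,5]],s["time"])
q=handle(c,s); print(len(q),q.mean(0),np.median(q,0))
E
```

```text
[ 0.49365244 -0.1134403   0.08274171] 99.65070391711234 [ 0.30553703 -2.00349133 -1.93815782] [-0.42571257 -2.16402877] 8.45
172 [ 0.48985513 -0.08584847  0.10102497] [ 0.48911024 -0.08387843  0.1026848 ]
```

View pics/s5.png

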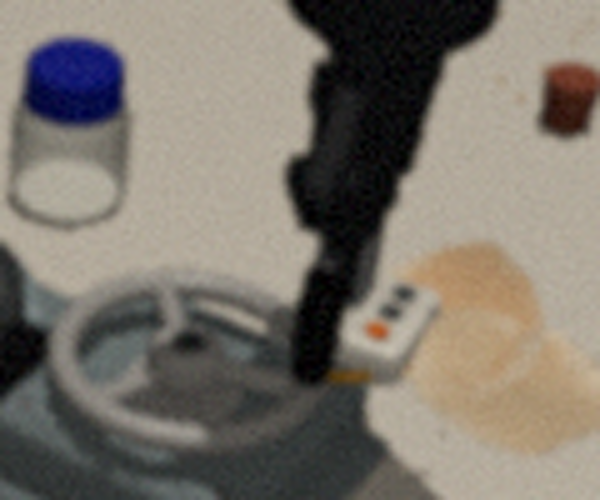

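The handle foot is now at (312,375), about 30° on and clear of the pointer, with about 2.5 N and no upward force. I continue round.

```bash
python3 - <<'E'
from h import *
s=get_state(); a=list(s["eef_pos"])+[yaw(s)]
plan(a,[circ_wp(p,.0235,z=.083) for p in np.arange(35,131,5)])
E
```

```text
[{"gripper":1,"x":1.5,"y":5,"z":-0.5,"spin":5},{"gripper":1,"x":2,"y":4.5,"z":0,"spin":5},{"gripper":1,"x":2,"y":4.5,"z":0,"spin":5},{"gripper":1,"x":2,"y":4.5,"z":0,"spin":5},{"gripper":1,"x":1.5,"y":4.5,"z":0,"spin":5},{"gripper":1,"x":2,"y":4.5,"z":0,"spin":5},{"gripper":1,"x":2,"y":4.5,"z":0,"spin":5},{"gripper":1,"x":1.5,"y":4.5,"z":0,"spin":5},{"gripper":1,"x":2,"y":4,"z":0,"spin":5},{"gripper":1,"x":2,"y":4.5,"z":0,"spin":5}]
[{"gripper":1,"x":2,"y":4.5,"z":0,"spin":5},{"gripper":1,"x":1.5,"y":4.5,"z":0,"spin":5},{"gripper":1,"x":2,"y":4.5,"z":0,"spin":5},{"gripper":1,"x":2,"y":4.5,"z":0,"spin":5},{"gripper":1,"x":2,"y":4.5,"z":0,"spin":5},{"gripper":1,"x":1.5,"y":4.5,"z":0,"spin":5},{"gripper":1,"x":2,"y":4,"z":0,"spin":5},{"gripper":1,"x":2,"y":4.5,"z":0,"spin":5},{"gripper":1,"x":2,"y":4.5,"z":0,"spin":5},{"gripper":1,"x":1.5,"y":4.5,"z":0,"spin":5}]
end [ 0.5156 -0.0311  0.0832 -0.3493]
```

Request:
step_arm:
  commands:
    - {"gripper": 1,"x": 1.5,"y": 5,"z": 0,"spin": 5}
    - {"gripper": 1,"x": 2,"y": 4.5,"z": 0,"spin": 5}
    - {"gripper": 1,"x": 2,"y": 4.5,"z": 0,"spin": 5}
    - {"gripper": 1,"x": 2,"y": 4.5,"z": 0,"spin": 5}
    - {"gripper": 1,"x": 1.5,"y": 4.5,"z": 0,"spin": 5}
    - {"gripper": 1,"x": 2,"y": 4.5,"z": 0,"spin": 5}
    - {"gripper": 1,"x": 2,"y": 4.5,"z": 0,"spin": 5}
    - {"gripper": 1,"x": 1.5,"y": 4.5,"z": 0,"spin": 5}
    - {"gripper": 1,"x": 2,"y": 4,"z": 0,"spin": 5}
    - {"gripper": 1,"x": 2,"y": 4.5,"z": 0,"spin": 5}

```text
time: 9.45
eef_pos: [0.4849, -0.0666, 0.0827]
tcp_rot: [0.345, 0.939, -0.001, -0.001]
contact_force: [-2.0, -3.3, 0.4]
opening: 0.001
finger_force: 1.8
```

Request:
step_arm:
  commands:
    - {"gripper": 1,"x": 2,"y": 4.5,"z": 0,"spin": 5}
    - {"gripper": 1,"x": 1.5,"y": 4.5,"z": 0,"spin": 5}
    - {"gripper": 1,"x": 2,"y": 4.5,"z": 0,"spin": 5}
    - {"gripper": 1,"x": 2,"y": 4.5,"z": 0,"spin": 5}
    - {"gripper": 1,"x": 2,"y": 4.5,"z": 0,"spin": 5}
    - {"gripper": 1,"x": 1.5,"y": 4.5,"z": 0,"spin": 5}
    - {"gripper": 1,"x": 2,"y": 4,"z": 0,"spin": 5}
    - {"gripper": 1,"x": 2,"y": 4.5,"z": 0,"spin": 5}
    - {"gripper": 1,"x": 2,"y": 4.5,"z": 0,"spin": 5}
    - {"gripper": 1,"x": 1.5,"y": 4.5,"z": 0,"spin": 5}

```text
time: 10.45
eef_pos: [0.5144, -0.03, 0.0826]
tcp_rot: [0.71, 0.705, -0.001, -0.002]
contact_force: [-3.9, -1.1, 3.2]
opening: -0.003
finger_force: 1.9
```

```bash
python3 - <<'E'
from h import *
s=get_state(); a=list(s["eef_pos"])+[yaw(s)]
print(a,s["contact_force"],s["qpos"][[0,5]],"target",circ_wp(130,.0235)); c=cam("scene"); q=handle(c,s); print(len(q),np.median(q,0) if len(q) else 0,"exp",circ_wp(130,0)[:2])
plan(a,[circ_wp(p,.0235,z=.083) for p in np.arange(135,231,5)])
E
```

```text
[np.float64(0.5143545179089806), np.float64(-0.02996853055417003), np.float64(0.08257471613153249), np.float64(-0.39045141064011946)] [-3.91743645 -1.06169681  3.16354031] [-0.25527862 -0.24842347] target [np.float64(0.5156438949988285), np.float64(-0.03093262180646718), 0.1, np.float64(-360.16478038281934)]
162 [ 0.53364504 -0.02236839  0.10243441] exp [np.float64(0.5391437978129158), np.float64(-0.031000206778537563)]
[{"gripper":1,"x":1,"y":5.5,"z":-0.5,"spin":5},{"gripper":1,"x":2,"y":4.5,"z":0,"spin":5},{"gripper":1,"x":1.5,"y":4.5,"z":0,"spin":5},{"gripper":1,"x":2,"y":4.5,"z":0,"spin":5},{"gripper":1,"x":2,"y":4.5,"z":0,"spin":5},{"gripper":1,"x":2,"y":4.5,"z":0,"spin":5},{"gripper":1,"x":1.5,"y":4.5,"z":0,"spin":5},{"gripper":1,"x":2,"y":4.5,"z":0,"spin":5},{"gripper":1,"x":2,"y":4,"z":0,"spin":5},{"gripper":1,"x":2,"y":4.5,"z":0,"spin":5}]
[{"gripper":1,"x":1.5,"y":4.5,"z":0,"spin":5},{"gripper":1,"x":2,"y":4.5,"z":0,"spin":5},{"gripper":1,"x":2,"y":4.5,"z":0,"spin":5},{"gripper":1,"x":2,"y":4.5,"z":0,"spin":5},{"gripper":1,"x":1.5,"y":4.5,"z":0,"spin":5},{"gripper":1,"x":2,"y":4.5,"z":0,"spin":5},{"gripper":1,"x":2,"y":4,"z":0,"spin":5},{"gripper":1,"x":2,"y":4.5,"z":0,"spin":5},{"gripper":1,"x":1.5,"y":4.5,"z":0,"spin":5},{"gripper":1,"x":2,"y":4.5,"z":0,"spin":5}]
end [ 5.922000e-01 -6.660000e-02  8.310000e-02 -1.003905e+02]
```

Request:
step_arm:
  commands:
    - {"gripper": 1,"x": 1,"y": 5.5,"z": -1,"spin": 5}
    - {"gripper": 1,"x": 2,"y": 4.5,"z": -1,"spin": 5}
    - {"gripper": 1,"x": 1.5,"y": 4.5,"z": 0,"spin": 5}
    - {"gripper": 1,"x": 2,"y": 4.5,"z": 0,"spin": 5}
    - {"gripper": 1,"x": 2,"y": 4.5,"z": 0,"spin": 5}
    - {"gripper": 1,"x": 2,"y": 4.5,"z": 0,"spin": 5}
    - {"gripper": 1,"x": 1.5,"y": 4.5,"z": 0,"spin": 5}
    - {"gripper": 1,"x": 2,"y": 4.5,"z": 0,"spin": 5}
    - {"gripper": 1,"x": 2,"y": 4,"z": 0,"spin": 5}
    - {"gripper": 1,"x": 2,"y": 4.5,"z": 0,"spin": 5}

```text
time: 11.5
eef_pos: [0.5615, -0.0298, 0.0831]
tcp_rot: [0.941, 0.339, -0.002, -0.002]
contact_force: [-2.5, 2.2, -1.5]
opening: -0.001
finger_force: 1.7
```

Request:
step_arm:
  commands:
    - {"gripper": 1,"x": 1.5,"y": 4.5,"z": 0,"spin": 5}
    - {"gripper": 1,"x": 2,"y": 4.5,"z": 0,"spin": 5}
    - {"gripper": 1,"x": 2,"y": 4.5,"z": 0,"spin": 5}
    - {"gripper": 1,"x": 2,"y": 4.5,"z": 0,"spin": 5}
    - {"gripper": 1,"x": 1.5,"y": 4.5,"z": 0,"spin": 5}
    - {"gripper": 1,"x": 2,"y": 4.5,"z": 0,"spin": 5}
    - {"gripper": 1,"x": 2,"y": 4,"z": 0,"spin": 5}
    - {"gripper": 1,"x": 2,"y": 4.5,"z": 0,"spin": 5}
    - {"gripper": 1,"x": 1.5,"y": 4.5,"z": 0,"spin": 5}
    - {"gripper": 1,"x": 2,"y": 4.5,"z": 0,"spin": 5}

```text
time: 12.5
eef_pos: [0.5925, -0.0654, 0.0832]
tcp_rot: [0.996, -0.09, -0.001, -0.002]
contact_force: [0.5, 3.4, -3.1]
opening: 0.002
finger_force: 1.7
```

```bash
python3 - <<'E'
from h import *
s=get_state(); a=list(s["eef_pos"])+[yaw(s)]
print(a,s["contact_force"],s["qpos"][[0,5]],"target",circ_wp(230,.0235)); c=cam("scene"); q=handle(c,s); print(len(q),np.median(q,0) if len(q) else 0,"exp",circ_wp(230,0)[:2])
T=[circ_wp(p,.0235,z=.084) for p in np.arange(235,281,5)]
e=circ_wp(280,.0235+.016,z=.084); f=e.copy(); f[3]+=180
plan(a,T+lin(T[-1],e,4))
E
```

```text
[np.float64(0.5925192258465615), np.float64(-0.06541985258273393), np.float64(0.0832172568820163), np.float64(-100.35251150585694)] [ 0.48380707  3.39071716 -3.12565033] [-0.28127512  1.46845133] target [np.float64(0.5923624872888364), np.float64(-0.06669283569854693), 0.1, np.float64(-460.16478038281934)]
108 [ 0.5867112  -0.08000225  0.10573435] exp [np.float64(0.5882152137853381), np.float64(-0.08982398617765587)]
[{"gripper":1,"x":2,"y":5.5,"z":-1,"spin":5},{"gripper":1,"x":2,"y":4.5,"z":0,"spin":5},{"gripper":1,"x":1.5,"y":4.5,"z":0,"spin":5},{"gripper":1,"x":2,"y":4.5,"z":0,"spin":5},{"gripper":1,"x":2,"y":4.5,"z":0,"spin":5},{"gripper":1,"x":2,"y":4.5,"z":0,"spin":5},{"gripper":1,"x":1.5,"y":4.5,"z":0,"spin":5},{"gripper":1,"x":2,"y":4.5,"z":0,"spin":5},{"gripper":1,"x":2,"y":4,"z":0,"spin":5},{"gripper":1,"x":2,"y":4.5,"z":0,"spin":5}]
[{"gripper":1,"x":-0,"y":-4,"z":0,"spin":-0},{"gripper":1,"x":-0,"y":-4,"z":0,"spin":-0},{"gripper":1,"x":-0,"y":-4,"z":0,"spin":-0},{"gripper":1,"x":-0,"y":-4,"z":0,"spin":-0}]
end [ 5.984000e-01 -1.048000e-01  8.420000e-02 -1.503525e+02]
```

Request:
step_arm:
  commands:
    - {"gripper": 1,"x": 2,"y": 5.5,"z": -1,"spin": 5}
    - {"gripper": 1,"x": 2,"y": 4.5,"z": 0,"spin": 5}
    - {"gripper": 1,"x": 1.5,"y": 4.5,"z": 0,"spin": 5}
    - {"gripper": 1,"x": 2,"y": 4.5,"z": 0,"spin": 5}
    - {"gripper": 1,"x": 2,"y": 4.5,"z": 0,"spin": 5}
    - {"gripper": 1,"x": 2,"y": 4.5,"z": 0,"spin": 5}
    - {"gripper": 1,"x": 1.5,"y": 4.5,"z": 0,"spin": 5}
    - {"gripper": 1,"x": 2,"y": 4.5,"z": 0,"spin": 5}
    - {"gripper": 1,"x": 2,"y": 4,"z": 0,"spin": 5}
    - {"gripper": 1,"x": 2,"y": 4.5,"z": 0,"spin": 5}

```text
time: 13.55
eef_pos: [0.5861, -0.1136, 0.0852]
tcp_rot: [0.865, -0.502, 0.001, -0.001]
contact_force: [3.1, 1.7, -2.0]
opening: -0.003
finger_force: 1.7
```

Request:
step_arm:
  commands:
    - {"gripper": 1,"x": 0,"y": -7,"z": 0,"spin": 0}
    - {"gripper": 1,"x": 0,"y": -7,"z": 0,"spin": 0}
    - {"gripper": 1,"x": 0,"y": -6,"z": 0,"spin": 0}
    - {"gripper": 1,"x": 0,"y": 0,"z": 0,"spin": -8.5}
    - {"gripper": 1,"x": 0,"y": 0,"z": 0,"spin": -8.5}
    - {"gripper": 1,"x": 0,"y": 0,"z": 0,"spin": -8.5}
    - {"gripper": 1,"x": 0,"y": 0,"z": 0,"spin": -8.5}
    - {"gripper": 1,"x": 0,"y": 0,"z": 0,"spin": -8.5}
    - {"gripper": 1,"x": 0,"y": 0,"z": 0,"spin": -8.5}
    - {"gripper": 1,"x": 0,"y": 0,"z": 0,"spin": -8.5}

```text
time: 14.55
eef_pos: [0.6035, -0.104, 0.0856]
tcp_rot: [1.0, -0.002, 0.0, 0.0]
contact_force: [0.6, 1.1, -0.6]
opening: -0.001
finger_force: 0.0
```

Request:
step_arm:
  commands:
    - {"gripper": 1,"x": 0,"y": 0,"z": 0,"spin": -8.5}
    - {"gripper": 1,"x": 0,"y": 0,"z": 0,"spin": -8.5}
    - {"gripper": 1,"x": 0,"y": 0,"z": 0,"spin": -8.5}
    - {"gripper": 1,"x": 0,"y": 0,"z": 0,"spin": -8.5}
    - {"gripper": 1,"x": 0,"y": 0,"z": 0,"spin": -8.5}
    - {"gripper": 1,"x": 0,"y": 0,"z": 0,"spin": -8.5}
    - {"gripper": 1,"x": 0,"y": 0,"z": 0,"spin": -8.5}
    - {"gripper": 1,"x": 0,"y": 0,"z": 0,"spin": -8.5}
    - {"gripper": 1,"x": 0,"y": 0,"z": 0,"spin": -8.5}
    - {"gripper": 1,"x": 0,"y": 0,"z": 0,"spin": -8.5}

```text
time: 15.55
eef_pos: [0.6035, -0.104, 0.0856]
tcp_rot: [0.739, 0.674, 0.0, 0.0]
contact_force: [0.5, 0.1, -0.0]
opening: 0.002
finger_force: 0.0
```

Request:
step_arm:
  commands:
    - {"gripper": 1,"x": 0,"y": 0,"z": 0,"spin": -8.5}
    - {"gripper": 1,"x": 0,"y": 0,"z": 0,"spin": -8.5}
    - {"gripper": 1,"x": 0,"y": 0,"z": 0,"spin": -8.5}
    - {"gripper": 1,"x": 0,"y": 0,"z": 0,"spin": -8.5}
    - {"gripper": 1,"x": 0,"y": 0,"z": 0,"spin": -1.5}
    - {"gripper": 1,"x": 0,"y": -5,"z": 0,"spin": 0}
    - {"gripper": 1,"x": 0,"y": -5,"z": 0,"spin": 0}
    - {"gripper": 1,"x": 0,"y": -4,"z": 0,"spin": 0}
    - {"gripper": 1,"x": 0,"y": -2,"z": 0,"spin": 0}
    - {"gripper": 1,"x": 0,"y": 0,"z": 0,"spin": 0}

```text
time: 16.55
eef_pos: [0.5887, -0.1126, 0.0854]
tcp_rot: [0.502, 0.865, -0.0, -0.0]
contact_force: [-0.0, 0.1, 0.8]
opening: 0.001
finger_force: 0.0
```

```bash
python3 - <<'E'
from h import *
s=get_state(); a=list(s["eef_pos"])+[yaw(s)]
print(a,s["contact_force"],s["qpos"][[0,5]],s["time"]); c=cam("scene"); q=handle(c,s); print(len(q),np.median(q,0) if len(q) else 0,"exp",circ_wp(280,0)[:2])
plan(a,[circ_wp(p,.0235,z=.084,flip=180) for p in [281,282,283,284,287,290,295,300,305,310,314,318,322,326,330,334,337,340,343,345]])
E
```

```text
[np.float64(0.5886597118584342), np.float64(-0.11257997589504386), np.float64(0.08544471631266537), np.float64(29.710180882002536)] [-0.02733068  0.14826425  0.75355241] [-0.3581091  -0.87662432] 16.55
126 [ 0.56310293 -0.11472321  0.10399627] exp [np.float64(0.5638753640517377), np.float64(-0.12437299002021329)]
[{"gripper":1,"x":1.5,"y":-4.5,"z":1.5,"spin":1},{"gripper":1,"x":-0,"y":-1,"z":-0,"spin":1},{"gripper":1,"x":-0.5,"y":-1,"z":-0,"spin":1},{"gripper":1,"x":-0.5,"y":-1,"z":-0,"spin":1},{"gripper":1,"x":-1,"y":-2.5,"z":-0,"spin":3},{"gripper":1,"x":-1.5,"y":-2.5,"z":-0,"spin":3},{"gripper":1,"x":-1.5,"y":-4.5,"z":-0,"spin":5},{"gripper":1,"x":-2,"y":-4.5,"z":-0,"spin":5},{"gripper":1,"x":-2,"y":-4.5,"z":-0,"spin":5},{"gripper":1,"x":-2,"y":-4.5,"z":-0,"spin":5}]
[{"gripper":1,"x":-1.5,"y":-3.5,"z":-0,"spin":4},{"gripper":1,"x":-1.5,"y":-3.5,"z":-0,"spin":4},{"gripper":1,"x":-1.5,"y":-3.5,"z":-0,"spin":4},{"gripper":1,"x":-1.5,"y":-3.5,"z":-0,"spin":4},{"gripper":1,"x":-1.5,"y":-3.5,"z":-0,"spin":4},{"gripper":1,"x":-1.5,"y":-3.5,"z":-0,"spin":4},{"gripper":1,"x":-1,"y":-3,"z":-0,"spin":3},{"gripper":1,"x":-1.5,"y":-2.5,"z":-0,"spin":3},{"gripper":1,"x":-1,"y":-2.5,"z":-0,"spin":3},{"gripper":1,"x":-1,"y":-2,"z":-0,"spin":2}]
end [  0.5292  -0.1355   0.0839 -35.2898]
```

Request:
step_arm:
  commands:
    - {"gripper": 1,"x": 1.5,"y": -3.5,"z": 0.5,"spin": 1}
    - {"gripper": 1,"x": 0,"y": -2,"z": 0,"spin": 1}
    - {"gripper": 1,"x": -0.5,"y": -1,"z": 0,"spin": 1}
    - {"gripper": 1,"x": -0.5,"y": -1,"z": 0,"spin": 1}
    - {"gripper": 1,"x": -1,"y": -2.5,"z": 0,"spin": 3}
    - {"gripper": 1,"x": -1.5,"y": -2.5,"z": 0,"spin": 3}
    - {"gripper": 1,"x": -1.5,"y": -4.5,"z": 0,"spin": 5}
    - {"gripper": 1,"x": -2,"y": -4.5,"z": 0,"spin": 5}
    - {"gripper": 1,"x": -2,"y": -4.5,"z": 0,"spin": 5}
    - {"gripper": 1,"x": -2,"y": -4.5,"z": 0,"spin": 5}

```text
time: 17.6
eef_pos: [0.5633, -0.1314, 0.0852]
tcp_rot: [0.71, 0.704, 0.0, 0.001]
contact_force: [3.7, 0.8, -1.5]
opening: 0.002
finger_force: 1.7
```

Request:
step_arm:
  commands:
    - {"gripper": 1,"x": -1.5,"y": -3.5,"z": 0,"spin": 4}
    - {"gripper": 1,"x": -1.5,"y": -3.5,"z": 0,"spin": 4}
    - {"gripper": 1,"x": -1.5,"y": -3.5,"z": 0,"spin": 4}
    - {"gripper": 1,"x": -1.5,"y": -3.5,"z": 0,"spin": 4}
    - {"gripper": 1,"x": -1.5,"y": -3.5,"z": 0,"spin": 4}
    - {"gripper": 1,"x": -1.5,"y": -3.5,"z": 0,"spin": 4}
    - {"gripper": 1,"x": -1,"y": -3,"z": 0,"spin": 3}
    - {"gripper": 1,"x": -1.5,"y": -2.5,"z": 0,"spin": 3}
    - {"gripper": 1,"x": -1,"y": -2.5,"z": 0,"spin": 3}
    - {"gripper": 1,"x": -1,"y": -2,"z": 0,"spin": 2}

```text
time: 18.6
eef_pos: [0.53, -0.1363, 0.0852]
tcp_rot: [0.889, 0.459, 0.0, 0.001]
contact_force: [2.7, -1.3, -0.9]
opening: -0.001
finger_force: 1.5
```

```bash
python3 - <<'E'
from h import *
s=get_state(); a=list(s["eef_pos"])+[yaw(s)]
print(a,s["contact_force"],s["qpos"][[0,5]],s["time"])
# handle column compare vs start image, using projection of handle
c=cam("scene"); q=handle(c,s); print(len(q),np.median(q,0) if len(q) else 0,"exp",circ_wp(345,0)[:2])
s0=np.load("scene0.npz"); P=s0["P"].reshape(-1,3);C=s0["color"].astype(int).sum(2).ravel()
k=(C<90)&(P[:,2]>.074)&(P[:,2]<.122)&(abs(np.linalg.norm(P[:,:2]-W,axis=1)-.05)<.016); print("start",k.sum(),np.median(P[k],0))
# top view: angle of wheel now?
t=cam("top"); im=t["color"][195:285,275:375,::-1]; cv2.imwrite("pics/t2.png",cv2.resize(im,None,fx=6,fy=6,interpolation=cv2.INTER_CUBIC))
im=c["color"][140:240,290:410,::-1]; cv2.imwrite("pics/s6.png",cv2.resize(im,None,fx=5,fy=5,interpolation=cv2.INTER_CUBIC))
plan(a,[circ_wp(p,.0235,z=.084,flip=180) for p in [347,349,351,353,355,356,357,358,359,360]])
E
```

```text
[np.float64(0.5300045107251936), np.float64(-0.13625295531131387), np.float64(0.08522517546056575), np.float64(-35.37416170908276)] [ 2.6722296  -1.28301864 -0.86136044] [-0.43648458  0.18171065] 18.6
154 [ 0.51114287 -0.11401917  0.10231459] exp [np.float64(0.5102035045133303), np.float64(-0.12187495379430059)]
start 133 [ 0.50222504 -0.10700521  0.09970948]
[{"gripper":1,"x":-0.5,"y":-2.5,"z":1,"spin":2},{"gripper":1,"x":-1,"y":-2,"z":0,"spin":2},{"gripper":1,"x":-0.5,"y":-1.5,"z":0,"spin":2},{"gripper":1,"x":-1,"y":-2,"z":0,"spin":2},{"gripper":1,"x":-0.5,"y":-2,"z":0,"spin":2},{"gripper":1,"x":-0.5,"y":-0.5,"z":0,"spin":1},{"gripper":1,"x":-0.5,"y":-1,"z":0,"spin":1},{"gripper":1,"x":-0.5,"y":-1,"z":0,"spin":1},{"gripper":1,"x":-0.5,"y":-1,"z":0,"spin":1},{"gripper":1,"x":-0,"y":-0.5,"z":0,"spin":1}]
end [  0.5159  -0.1311   0.0842 -50.3742]
```

View pics/s6.png

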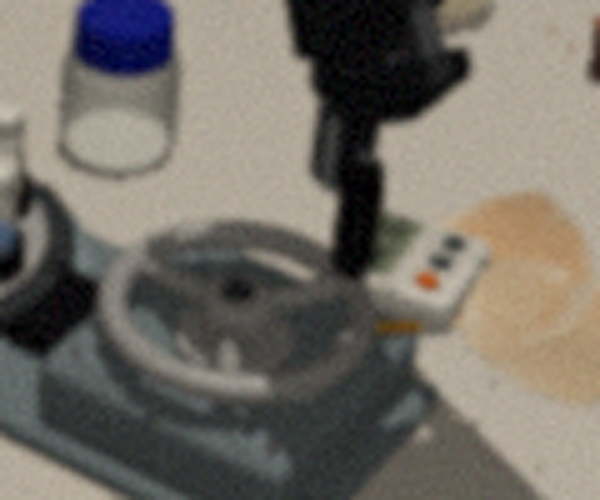

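The handle foot is at (352,270), still short of the pointer at (400,327), roughly 13° to go by the cloud comparison. I push to nominal 358° and then measure with the arm out of the way.

Request:
step_arm:
  commands:
    - {"gripper": 1,"x": -0.5,"y": -2.5,"z": 0,"spin": 2}
    - {"gripper": 1,"x": -1,"y": -2,"z": 0,"spin": 2}
    - {"gripper": 1,"x": -0.5,"y": -1.5,"z": 0,"spin": 2}
    - {"gripper": 1,"x": -1,"y": -2,"z": 0,"spin": 2}
    - {"gripper": 1,"x": -0.5,"y": -1.5,"z": 0,"spin": 2}
    - {"gripper": 1,"x": -0.5,"y": -1,"z": 0,"spin": 1}
    - {"gripper": 1,"x": -0.5,"y": -1,"z": 0,"spin": 1}
    - {"gripper": 1,"x": 0,"y": 0,"z": 0,"spin": 0}
    - {"gripper": 1,"x": 0,"y": 0,"z": 0,"spin": 0}
    - {"gripper": 1,"x": 0,"y": 0,"z": 0,"spin": 0}

```text
time: 19.7
eef_pos: [0.518, -0.1315, 0.0851]
tcp_rot: [0.931, 0.365, 0.0, 0.0]
contact_force: [1.6, -2.3, 0.2]
opening: -0.002
finger_force: 1.5
```

```bash
python3 - <<'E'
from h import *
s=get_state(); a=list(s["eef_pos"])+[yaw(s)]
print(a,s["contact_force"],s["time"])
s0=np.load("scene0.npz"); c=cam("scene")
def h2(P,col,zr):
    P=P.reshape(-1,3);C=col.astype(int).sum(2).ravel()
    k=(C<90)&(P[:,2]>zr[0])&(P[:,2]<zr[1])&(abs(np.linalg.norm(P[:,:2]-W,axis=1)-.05)<.016); return k.sum(),np.median(P[k],0)
for zr in((.074,.122),(.074,.095)): print(h2(s0["P"],s0["color"],zr),h2(cloud(c),c["color"],zr))
# dark column centroid in rows near the foot
for n,col in(("start",s0["color"]),("now",c["color"])):
    g=col.astype(int).sum(2)[186:196,350:380]; w=np.clip(150-g,0,None); print(n,(w*np.arange(350,380)).sum(1)/np.maximum(w.sum(1),1))
E
```

```text
[np.float64(0.5180189595933967), np.float64(-0.13145724035802248), np.float64(0.08511242989281328), np.float64(-47.22133699573442)] [ 1.59184336 -2.27959928  0.20081649] 19.7
(np.int64(133), array([ 0.50222504, -0.10700521,  0.09970948])) (np.int64(153), array([ 0.50209664, -0.10607067,  0.10077718]))
(np.int64(52), array([ 0.50232068, -0.10705815,  0.08563376])) (np.int64(58), array([ 0.50204866, -0.10557147,  0.08503493]))
start [363.73432836 363.5074331  363.08125677 363.083      362.81307457
 362.67226891 362.36394948 362.30944255 361.95033557 361.48439451]
now [363.82201646 363.61111111 363.46979866 363.33296943 362.97379032
 362.54697286 362.24874624 362.12056738 361.8267148  361.76269185]
```

Request:
step_arm:
  commands:
    - {"gripper": 1,"x": 0,"y": 3,"z": 0,"spin": 0}
    - {"gripper": 1,"x": 0,"y": 7,"z": 0,"spin": 0}
    - {"gripper": 1,"x": 0,"y": 15,"z": 0,"spin": 0}
    - {"gripper": 1,"x": 0,"y": 15,"z": -15,"spin": 0}
    - {"gripper": 1,"x": 0,"y": 20,"z": -20,"spin": 0}
    - {"gripper": 1,"x": 0,"y": 20,"z": -20,"spin": 0}
    - {"gripper": 1,"x": 0,"y": 20,"z": -20,"spin": 0}
    - {"gripper": 1,"x": 0,"y": 20,"z": 0,"spin": 0}
    - {"gripper": 1,"x": 0,"y": 20,"z": 0,"spin": 0}
    - {"gripper": 1,"x": 0,"y": 0,"z": 0,"spin": 0}

```text
time: 20.75
eef_pos: [0.6137, -0.2355, 0.1595]
tcp_rot: [0.931, 0.364, -0.0, -0.0]
contact_force: [-0.7, 0.8, -0.1]
opening: -0.001
finger_force: 0.0
```

```bash
python3 - <<'E'
from h import *
s=get_state(); print(s["eef_pos"],s["time"])
t=cam("top"); t0=np.load("top0.npz")
im=np.hstack([x[215:280,290:355,::-1] for x in(t0["color"],t["color"])]); cv2.imwrite("pics/t3.png",cv2.resize(im,None,fx=6,fy=6,interpolation=cv2.INTER_CUBIC))
def top(P):
    q=P[205:275,285:360].reshape(-1,3); q=q[(q[:,2]>.10)&(q[:,2]<.13)]; return len(q),np.median(q,0),q.mean(0)
for P in(t0["P"],cloud(t)):
    n,m,e=top(P); print(n,m,e,np.degrees(np.arctan2(*(m[:2]-W)[::-1])),np.degrees(np.arctan2(*(e[:2]-W)[::-1])))
g0,g1=[cv2.cvtColor(x[215:280,290:355],cv2.COLOR_RGB2GRAY).astype(np.float32) for x in(t0["color"],t["color"])]
ctr=(321-290,239-215)
for a in(-8,-6,-5,-4,-3,-2,-1,0,1,2,3,4,5,6,8):
    w=cv2.warpAffine(g0,cv2.getRotationMatrix2D(ctr,a,1),(65,65),flags=cv2.INTER_CUBIC)
    m=np.zeros((65,65),np.uint8); cv2.circle(m,ctr,22,1,-1)
    print(a,round(float(np.corrcoef(w[m>0],g1[m>0])[0,1]),4),end=" | ")
E
```

```text
[ 0.61369121 -0.23554096  0.15948957] 20.75
58 [ 0.50339586 -0.11437095  0.12199526] [ 0.50297918 -0.11468646  0.11922074] -136.85439902247293 -136.91800480167464
53 [ 0.50202921 -0.11349536  0.12122764] [ 0.5025978  -0.11366344  0.11985775] -138.686246936142 -138.09859479254715
-8 0.6424 | -6 0.6954 | -5 0.7229 | -4 0.7484 | -3 0.7693 | -2 0.7822 | -1 0.7842 | 0 0.7753 | 1 0.7578 | 2 0.7356 | 3 0.7107 | 4 0.6834 | 5 0.6576 | 6 0.6352 | 8 0.5989 |
```

View pics/t3.png

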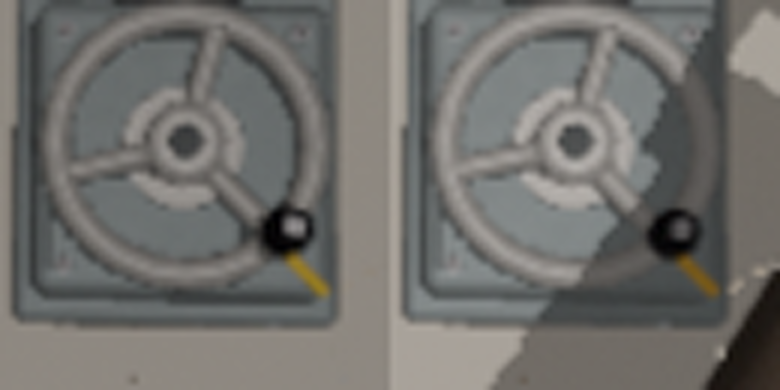

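Left is the start, right is now: the handle at (675,230) again lies over the yellow pointer, about 1° past by correlation, well within tolerance. Next is the bolt.

```bash
python3 - <<'E'
from h import *
s=get_state(); a=list(s["eef_pos"])+[yaw(s)]; print(a)
K=np.array([.636,-.0127]); d=np.array([.704,-.0813])-K; d/=np.linalg.norm(d); az=np.degrees(np.arctan2(d[1],d[0]))
w=lambda o,z:[*(K-o*d),z,az]
A=lin(a,w(.042,.16),7)+lin(w(.042,.16),w(.042,.047),8)+lin(w(.042,.047),w(.027,.047),5)
plan(a,A)
E
```

```text
[np.float64(0.6127867955383554), np.float64(-0.2343718221142331), np.float64(0.15903752820451922), np.float64(-47.28458250476986)]
[{"gripper":1,"x":23.5,"y":-27,"z":-0,"spin":-0.5},{"gripper":1,"x":24,"y":-27,"z":-0.5,"spin":-0},{"gripper":1,"x":24,"y":-26.5,"z":0,"spin":-0.5},{"gripper":1,"x":24.5,"y":-26.5,"z":-0,"spin":-0},{"gripper":1,"x":24,"y":-27,"z":-0,"spin":-0.5},{"gripper":1,"x":24.5,"y":-26,"z":-0.5,"spin":-0},{"gripper":1,"x":24,"y":-26.5,"z":0,"spin":-0.5},{"gripper":1,"x":0,"y":-0,"z":14,"spin":-0},{"gripper":1,"x":0,"y":-0,"z":14.5,"spin":-0},{"gripper":1,"x":0,"y":-0,"z":14,"spin":-0}]
[{"gripper":1,"x":0,"y":-0,"z":14,"spin":-0},{"gripper":1,"x":0,"y":-0,"z":14,"spin":-0},{"gripper":1,"x":0,"y":-0,"z":14.5,"spin":-0},{"gripper":1,"x":0,"y":-0,"z":14,"spin":-0},{"gripper":1,"x":0,"y":-0,"z":14,"spin":-0},{"gripper":1,"x":0,"y":3,"z":0,"spin":-0},{"gripper":1,"x":0,"y":3,"z":0,"spin":-0},{"gripper":1,"x":0,"y":3,"z":0,"spin":-0},{"gripper":1,"x":0,"y":3,"z":0,"spin":-0},{"gripper":1,"x":0.5,"y":3,"z":0,"spin":-0}]
end [ 6.17200e-01  6.60000e-03  4.70000e-02 -4.52846e+01]
```

Request:
step_arm:
  commands:
    - {"gripper": 1,"x": 23.5,"y": -27,"z": 0,"spin": -0.5}
    - {"gripper": 1,"x": 24,"y": -27,"z": -0.5,"spin": 0}
    - {"gripper": 1,"x": 24,"y": -26.5,"z": 0,"spin": -0.5}
    - {"gripper": 1,"x": 24.5,"y": -26.5,"z": 0,"spin": 0}
    - {"gripper": 1,"x": 24,"y": -27,"z": 0,"spin": -0.5}
    - {"gripper": 1,"x": 24.5,"y": -26,"z": -0.5,"spin": 0}
    - {"gripper": 1,"x": 24,"y": -26.5,"z": 0,"spin": -0.5}
    - {"gripper": 1,"x": 0,"y": 0,"z": 14,"spin": 0}
    - {"gripper": 1,"x": 0,"y": 0,"z": 14.5,"spin": 0}
    - {"gripper": 1,"x": 0,"y": 0,"z": 14,"spin": 0}

```text
time: 21.8
eef_pos: [0.6052, 0.0168, 0.1165]
tcp_rot: [0.925, 0.381, -0.001, -0.0]
contact_force: [-0.1, -0.6, -0.6]
opening: 0.003
finger_force: 0.0
```

Request:
step_arm:
  commands:
    - {"gripper": 1,"x": 0,"y": 0,"z": 14,"spin": 0}
    - {"gripper": 1,"x": 0,"y": 0,"z": 14,"spin": 0}
    - {"gripper": 1,"x": 0,"y": 0,"z": 14.5,"spin": 0}
    - {"gripper": 1,"x": 0,"y": 0,"z": 14,"spin": 0}
    - {"gripper": 1,"x": 0,"y": 0,"z": 14,"spin": 0}
    - {"gripper": 1,"x": 0,"y": 3,"z": 0,"spin": 0}
    - {"gripper": 1,"x": 0,"y": 3,"z": 0,"spin": 0}
    - {"gripper": 1,"x": 0,"y": 3,"z": 0,"spin": 0}
    - {"gripper": 1,"x": 0,"y": 0,"z": 0,"spin": 0}
    - {"gripper": 1,"x": 0,"y": 0,"z": 0,"spin": 0}

```text
time: 22.8
eef_pos: [0.6132, 0.0106, 0.0488]
tcp_rot: [0.925, 0.381, 0.001, 0.0]
contact_force: [-0.8, -0.6, 0.2]
opening: -0.001
finger_force: 0.0
```

```bash
python3 - <<'E'
from h import *
c=cam("scene"); im=c["color"][110:250,200:360,::-1]; cv2.imwrite("pics/s7.png",cv2.resize(im,None,fx=5,fy=4.2,interpolation=cv2.INTER_CUBIC))
s=get_state(); print(s["eef_pos"],yaw(s),s["contact_force"],s["time"])
E
```

```text
[0.61301259 0.01072738 0.04859239] -45.243542686906615 [0.78752923 0.25693749 0.43610427] 22.85
```

View pics/s7.png

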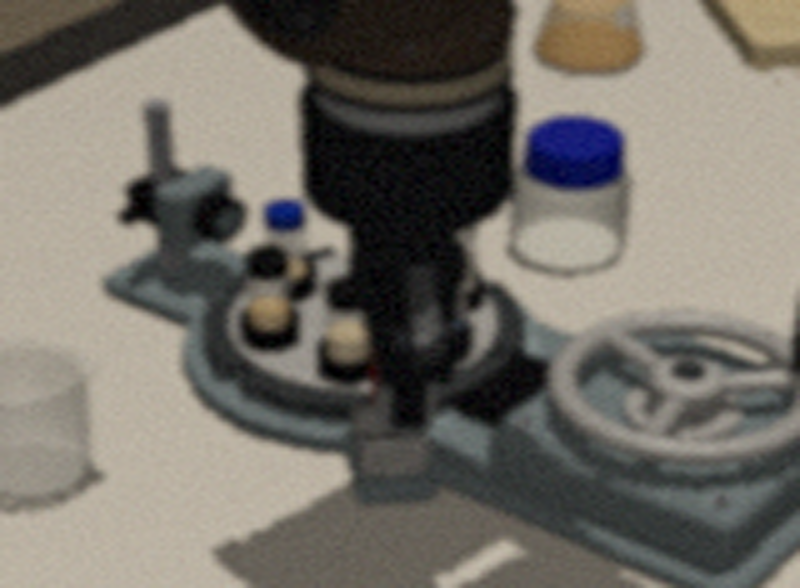

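The finger stands behind the bolt knob, with red just visible at (372,378), and the vials and lens are clear. I push along +y.

Request:
step_arm:
  commands:
    - {"gripper": 1,"x": 0,"y": 3,"z": 0,"spin": 0}
    - {"gripper": 1,"x": 0,"y": 3,"z": 0,"spin": 0}
    - {"gripper": 1,"x": 0,"y": 2,"z": 0,"spin": 0}
    - {"gripper": 1,"x": 0,"y": 1,"z": 0,"spin": 0}
    - {"gripper": 1,"x": 0,"y": 1,"z": 0,"spin": 0}
    - {"gripper": 1,"x": 0,"y": 1,"z": 0,"spin": 0}
    - {"gripper": 1,"x": 0,"y": 1,"z": 0,"spin": 0}
    - {"gripper": 1,"x": 0,"y": 1,"z": 0,"spin": 0}
    - {"gripper": 1,"x": 0,"y": 1,"z": 0,"spin": 0}
    - {"gripper": 1,"x": 0,"y": 1,"z": 0,"spin": 0}

```text
time: 23.85
eef_pos: [0.6228, 0.0004, 0.0478]
tcp_rot: [0.925, 0.381, -0.0, -0.0]
contact_force: [-1.6, 2.0, 1.3]
opening: -0.002
finger_force: 1.3
```

Request:
step_arm:
  commands:
    - {"gripper": 1,"x": 0,"y": 1,"z": 0,"spin": 0}
    - {"gripper": 1,"x": 0,"y": 1,"z": 0,"spin": 0}
    - {"gripper": 1,"x": 0,"y": 0,"z": 0,"spin": 0}
    - {"gripper": 1,"x": 0,"y": 0,"z": 0,"spin": 0}
    - {"gripper": 1,"x": 0,"y": 0,"z": 0,"spin": 0}
    - {"gripper": 1,"x": 0,"y": 0,"z": 0,"spin": 0}
    - {"gripper": 1,"x": 0,"y": 0,"z": 0,"spin": 0}
    - {"gripper": 1,"x": 0,"y": 0,"z": 0,"spin": 0}
    - {"gripper": 1,"x": 0,"y": 0,"z": 0,"spin": 0}
    - {"gripper": 1,"x": 0,"y": 0,"z": 0,"spin": 0}

```text
time: 24.85
eef_pos: [0.6245, -0.0013, 0.0479]
tcp_rot: [0.925, 0.381, -0.0, 0.0]
contact_force: [-0.8, 1.7, -0.8]
opening: 0.003
finger_force: 0.7
```

Request:
step_arm:
  commands:
    - {"gripper": 1,"x": 0,"y": 1,"z": 0,"spin": 0}
    - {"gripper": 1,"x": 0,"y": 1,"z": 0,"spin": 0}
    - {"gripper": 1,"x": 0,"y": 1,"z": 0,"spin": 0}
    - {"gripper": 1,"x": 0,"y": 0,"z": 0,"spin": 0}
    - {"gripper": 1,"x": 0,"y": 0,"z": 0,"spin": 0}
    - {"gripper": 1,"x": 0,"y": 0,"z": 0,"spin": 0}
    - {"gripper": 1,"x": 0,"y": 0,"z": 0,"spin": 0}
    - {"gripper": 1,"x": 0,"y": 0,"z": 0,"spin": 0}
    - {"gripper": 1,"x": 0,"y": 0,"z": 0,"spin": 0}
    - {"gripper": 1,"x": 0,"y": 0,"z": 0,"spin": 0}

```text
time: 25.85
eef_pos: [0.6267, -0.0035, 0.0479]
tcp_rot: [0.925, 0.381, 0.0, 0.0]
contact_force: [-0.9, 0.9, -0.9]
opening: 0.004
finger_force: 0.8
```

Request:
step_arm:
  commands:
    - {"gripper": 1,"x": 0,"y": 0.5,"z": 0,"spin": 0}
    - {"gripper": 1,"x": 0,"y": 0.5,"z": 0,"spin": 0}
    - {"gripper": 1,"x": 0,"y": 0.5,"z": 0,"spin": 0}
    - {"gripper": 1,"x": 0,"y": 0,"z": 0,"spin": 0}
    - {"gripper": 1,"x": 0,"y": 0,"z": 0,"spin": 0}
    - {"gripper": 1,"x": 0,"y": 0,"z": 0,"spin": 0}
    - {"gripper": 1,"x": 0,"y": 0,"z": 0,"spin": 0}
    - {"gripper": 1,"x": 0,"y": 0,"z": 0,"spin": 0}
    - {"gripper": 1,"x": 0,"y": 0,"z": 0,"spin": 0}
    - {"gripper": 1,"x": 0,"y": 0,"z": 0,"spin": 0}

```text
time: 26.85
eef_pos: [0.6277, -0.0045, 0.0479]
tcp_rot: [0.925, 0.381, -0.0, 0.0]
contact_force: [-0.9, 1.5, -1.5]
opening: 0.002
finger_force: 1.2
```

Request:
step_arm:
  commands:
    - {"gripper": 1,"x": 0,"y": 0.5,"z": 0,"spin": 0}
    - {"gripper": 1,"x": 0,"y": 0.5,"z": 0,"spin": 0}
    - {"gripper": 1,"x": 0,"y": 0,"z": 0,"spin": 0}
    - {"gripper": 1,"x": 0,"y": 0,"z": 0,"spin": 0}
    - {"gripper": 1,"x": 0,"y": 0,"z": 0,"spin": 0}
    - {"gripper": 1,"x": 0,"y": 0,"z": 0,"spin": 0}
    - {"gripper": 1,"x": 0,"y": 0,"z": 0,"spin": 0}
    - {"gripper": 1,"x": 0,"y": 0,"z": 0,"spin": 0}
    - {"gripper": 1,"x": 0,"y": 0,"z": 0,"spin": 0}
    - {"gripper": 1,"x": 0,"y": 0,"z": 0,"spin": 0}

```text
time: 27.85
eef_pos: [0.6283, -0.0051, 0.0479]
tcp_rot: [0.925, 0.381, -0.0, -0.0]
contact_force: [-3.5, 2.9, -0.2]
opening: -0.0
finger_force: 2.2
```

Request:
step_arm:
  commands:
    - {"gripper": 1,"x": 0,"y": 0.5,"z": 0,"spin": 0}
    - {"gripper": 1,"x": 0,"y": 0.5,"z": 0,"spin": 0}
    - {"gripper": 1,"x": 0,"y": 0,"z": 0,"spin": 0}
    - {"gripper": 1,"x": 0,"y": 0,"z": 0,"spin": 0}
    - {"gripper": 1,"x": 0,"y": 0,"z": 0,"spin": 0}
    - {"gripper": 1,"x": 0,"y": 0,"z": 0,"spin": 0}
    - {"gripper": 1,"x": 0,"y": 0,"z": 0,"spin": 0}
    - {"gripper": 1,"x": 0,"y": 0,"z": 0,"spin": 0}
    - {"gripper": 1,"x": 0,"y": 0,"z": 0,"spin": 0}
    - {"gripper": 1,"x": 0,"y": 0,"z": 0,"spin": 0}

```text
time: 28.85
eef_pos: [0.6283, -0.0051, 0.0478]
tcp_rot: [0.925, 0.381, -0.001, -0.001]
contact_force: [-5.1, 4.7, 2.3]
opening: -0.004
finger_force: 3.5
```

Request:
step_arm:
  commands:
    - {"gripper": 1,"x": 0,"y": 0.5,"z": 0,"spin": 0}
    - {"gripper": 1,"x": 0,"y": 0.5,"z": 0,"spin": 0}
    - {"gripper": 1,"x": 0,"y": 0,"z": 0,"spin": 0}
    - {"gripper": 1,"x": 0,"y": 0,"z": 0,"spin": 0}
    - {"gripper": 1,"x": 0,"y": 0,"z": 0,"spin": 0}
    - {"gripper": 1,"x": 0,"y": 0,"z": 0,"spin": 0}
    - {"gripper": 1,"x": 0,"y": 0,"z": 0,"spin": 0}
    - {"gripper": 1,"x": 0,"y": 0,"z": 0,"spin": 0}
    - {"gripper": 1,"x": 0,"y": 0,"z": 0,"spin": 0}
    - {"gripper": 1,"x": 0,"y": 0,"z": 0,"spin": 0}

```text
time: 29.85
eef_pos: [0.6284, -0.0052, 0.0478]
tcp_rot: [0.925, 0.381, -0.001, -0.002]
contact_force: [-6.7, 6.2, 3.4]
opening: 0.002
finger_force: 4.7
```

Request:
step_arm:
  commands:
    - {"gripper": 1,"x": 0,"y": -4,"z": 0,"spin": 0}
    - {"gripper": 1,"x": 0,"y": -6,"z": 0,"spin": 0}
    - {"gripper": 1,"x": 0,"y": -10,"z": 0,"spin": 0}
    - {"gripper": 1,"x": 0,"y": -10,"z": -10,"spin": 0}
    - {"gripper": 1,"x": 0,"y": -10,"z": -30,"spin": 0}
    - {"gripper": 1,"x": 0,"y": -20,"z": -30,"spin": 0}
    - {"gripper": 1,"x": 30,"y": -20,"z": -30,"spin": 0}
    - {"gripper": 1,"x": 30,"y": -30,"z": -20,"spin": 0}
    - {"gripper": 1,"x": 0,"y": -30,"z": 0,"spin": 0}
    - {"gripper": 1,"x": 0,"y": 0,"z": 0,"spin": 0}

```text
time: 30.85
eef_pos: [0.5725, 0.1381, 0.1699]
tcp_rot: [0.924, 0.383, 0.001, 0.0]
contact_force: [0.6, -0.7, -0.2]
opening: -0.002
finger_force: 0.0
```

```bash
python3 - <<'E'
from h import *
s=get_state(); print(s["eef_pos"],s["time"],s["contact_force"])
t=cam("top"); t0=np.load("top0.npz")
im=np.hstack([x[120:280,240:400,::-1] for x in(t0["color"],t["color"])]); cv2.imwrite("pics/t4.png",cv2.resize(im,None,fx=2.5,fy=3.5,interpolation=cv2.INTER_CUBIC))
K=[]
for P,C in((t0["P"],t0["color"]),(cloud(t),t["color"])):
    p=P[180:215,270:310].reshape(-1,3); K.append(np.median(p[(p[:,2]>.075)&(p[:,2]<.09)],0)); 
    q=P[205:275,285:360].reshape(-1,3); q=q[(q[:,2]>.10)&(q[:,2]<.13)]; print("knob",K[-1],"handle",np.median(q,0))
    m=((P[:,:,2]>.07)&(P[:,:,2]<.09)).astype(np.uint8)[140:205,295:345]; _,lab,st,_=cv2.connectedComponentsWithStats(m)
    print("caps",[list(np.round(P[140:205,295:345][lab==k][:,:2].mean(0),3)) for k in range(1,lab.max()+1) if st[k,4]>15])
print("travel",np.linalg.norm((K[1]-K[0])[:2]))
E
```

```text
[0.57248415 0.1380849  0.16988239] 30.85 [ 0.60228023 -0.69358385 -0.20008699]
knob [ 0.63687178 -0.01387525  0.08350362] handle [ 0.50339586 -0.11437095  0.12199526]
caps [[np.float64(0.748), np.float64(-0.082)], [np.float64(0.726), np.float64(-0.044)], [np.float64(0.726), np.float64(-0.119)], [np.float64(0.682), np.float64(-0.043)], [np.float64(0.682), np.float64(-0.119)], [np.float64(0.66), np.float64(-0.081)]]
knob [ 0.64301992 -0.02080255  0.0825691 ] handle [ 0.50277717 -0.11305741  0.12157989]
caps [[np.float64(0.748), np.float64(-0.082)], [np.float64(0.726), np.float64(-0.044)], [np.float64(0.726), np.float64(-0.119)], [np.float64(0.682), np.float64(-0.043)], [np.float64(0.681), np.float64(-0.119)], [np.float64(0.66), np.float64(-0.081)], [np.float64(0.643), np.float64(-0.024)]]
travel 0.009262135574499644
```

View pics/t4.png

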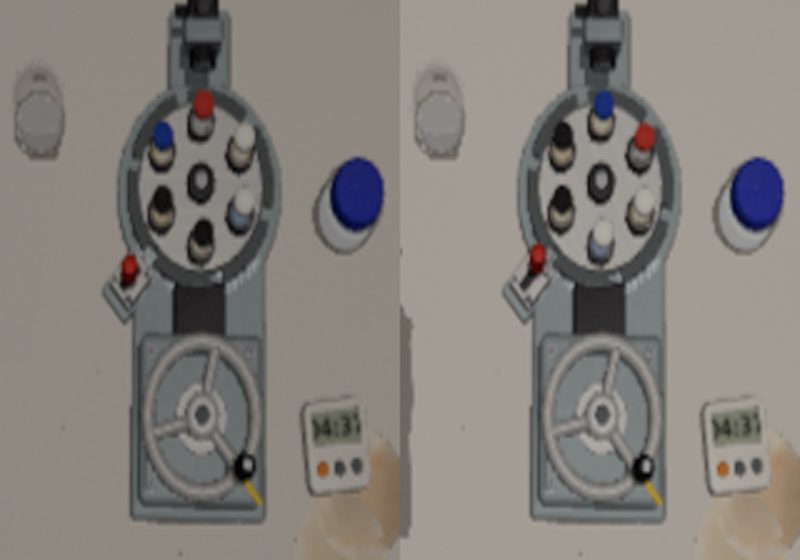

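Left is the start, right is now. The carousel has moved one place, with the blue-capped vial at (603,100) now by the lens. The handle at (645,466) is over the pointer and the knob at (537,258) is in: 9.3 mm of travel, stopped firmly at about 10 N. The vials, timer, bottle and beaker have not moved.

```bash
python3 -c "
from plant import *
print(sign_off())"
```

```text
the job is handed in; nothing more can be done
None
```

The wheel was pushed one full turn clockwise and stopped with the handle over the pointer (about 1° past). The bolt was then pushed in to its stop, nothing else had moved, and the job was handed in at 31 s.

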